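# Hang the lacquered headband on the drying bar

## Task

The headband frame in the cradle is freshly lacquered: pick up the wooden-handled hook, lift the headband by the inside of its crown with it, and hang it over the bar of the drying stand so that it hangs well balanced, square across the bar with one leg on each side, without touching the headband with the gripper. Set it down gently by feel, never leaning hard on the bar or on the ledge below it, slip the hook out and lay it back in its rest. Leave everything else where it is.

Things in the scene. Friction and masses are not known exactly. Their poses are not given: they have to be found in the camera images.
- hook: Lifting hook, 100 g: square wooden handle 100 x 20 x 20 mm and a steel rod 8 mm thick leaving the middle of its front face along +x. Origin: middle of the handle's underside; x towards the rod's tip, z up. Rod axis 10 mm above the origin. Balance point about 50 mm ahead of the origin. Grip the handle across its width from above, firmly (80 N or more) lest it pitch. Starts level in its rest.
- hook_grip (a point): Centre of the hook's handle, 10 mm above the hook's origin.
- hook_tip (a point): Top of the rod's upturned end: 163 mm ahead of hook_grip along the rod and 16 mm above the rod's axis (12 mm above the rod's top). The straight rod runs from 50 to 160 mm ahead of hook_grip; the upturned end keeps a hung thing from slipping off.
- rest: Fixed dark-wood rest, base 150 x 60 x 8 mm. Origin on the bench below hook_grip when the hook lies in place (hook_grip then 35 mm up); x along the hook to its tip. Saddle at x = -42 mm carries the handle's underside at 25 mm, saddle at x = +78 mm the rod's underside at 31 mm above the bench. Brass cheeks flare outward as lead-ins, about 12 mm above each seat, 2 mm clearance each side.
- headband: Lacquered brass headband, 0.3 kg: upright inverted U in its x-z plane, band 4 mm thick, 28 mm wide along y, half-round crown of inner radius 50 on straight legs 100 mm apart, steel feet 14 x 30 x 16 mm (90 mm between them). 118 wide, 110 high plus beads. Origin: midway between the feet at their underside, z up, y is the way to reach through the arch. Centre of mass 66 mm below the crown's inside.
- headband_crown (a point): Middle of the underside of the headband's crown, 106 mm above the headband's origin.
- cradle: Fixed cork-topped board 170 x 70 x 12 mm where the headband starts standing; origin at the centre of its underside, x along the board. Each foot stands on the board in a pocket with walls 12 mm high and about 4 mm clearance: lift the headband straight up 15 mm or more to free it.
- stand: Fixed drying stand. Origin on the bench at the centre of its 110 x 100 x 12 mm base plate, under the post (16 mm thick, 202 mm tall). A clamp on the post, 32 x 32 mm, carries a level wooden bar 12 mm thick above the stand's -y axis, free end at y = -140 mm. The clamp's height is NOT reported: the bar's top is 130 to 190 mm above the bench. Find it by touch or sight. The clamp does not slip.
- stand_foot (a point): Point on the bench under the bar, 85 mm out from the post axis. Above it, 56 mm below the bar's top, the same clamp carries a blue-felt ledge 50 mm wide (25 each side of the bar) out to 125 mm from the post axis. A rod beside the bar, its axis at the bar-top height less 4 mm as it gives up its load, lands on the ledge 48 mm farther down. The headband's legs pass outside the ledge.
- jar: Bystander: glass jar, 68 mm diameter, 100 tall; origin under its centre.
- bowl: Bystander: blue bowl, 90 mm across, 50 tall; origin under its centre.
- mandrel: Bystander: steel ring mandrel with wooden handle lying along its x, 230 long, 28 thick; origin at the underside, middle.
- pliers: Bystander: blue-handled pliers lying along x, 175 long, 70 wide, 14 high; origin at the underside, middle.
- pumice: Bystander: grey pumice block 75 x 45 x 30 mm; origin under its centre.
- tray: Bystander: wooden tray of rings 130 x 90 x 22 mm; origin under its centre.
- mallet: Bystander: wooden mallet lying along its x, 185 long, head 85 wide, 48 high; origin at the underside, near the middle.
There are look-alikes about, which are no part of the job. What is shaped like the hook but turquoise is not meant.

How it is judged:
By the outcome, as a careful person would: the job done as asked, in the order asked, and still so for the second after the job is handed in, with the robot touching nothing.
It also fails if it takes over 72 s, if anything falls off the work surface, if the arm or the gripper's body presses on something with over 40 N, if the wrist force passes 120 N, or if a joint passes its speed limit or range.

## Robot

A 6-joint arm with a two-finger parallel gripper is mounted at the origin on the work surface. World frame = base frame: x ahead of the robot, y to its left, z up, the work surface at z = 0. Lengths are in m, angles in rad, forces in N, time in s.
With the tool pointing down it reaches from about 0.35 to 0.85 m from the base axis. Payload 8.1 kg.
Tool frame: the origin (TCP) lies between the finger pads; the fingertips stand 25 mm ahead of it and the grasp point (between the pads) lies 6 mm ahead of it; z points along the fingers, y is the line along which they close (so a half turn about z gives the same grasp; the last joint's range is limited). The gripper opens to 93 mm and grips with 3 to 60 N. Pads are 15 mm wide; open, the fingers measure 128 mm over their backs; the gripper's body (75 mm by 188 mm) begins 65 mm behind the grasp point.
Start: joints at [1.033, 0.13, 1.488, -0, 1.523, -0.085], TCP at [0.262, 0.54, 0.244] pointing down, gripper open.
Joint ranges: [-2.96, 2.96], [-0.89, 2.26], [0.02, 2.5], [-1.34, 4.48], [0, 2.73], [-2.66, 2.66]. Speed limits (rad/s): [2.39, 2.39, 2.79, 3.14, 3.14, 3.14].

## Interface

Orientations are given as a rotation vector (axis times angle).
In Python, from plant import robot gives the robot as it stands.
- The arm moves only by the tool arm_command, never from a script. Its argument "increments" is text: rows parted by semicolons, each of 5 numbers parted by spaces: the closure, from 0 (fully open) to 1 (shut), then the shift along the tool's x, y, z in mm, then the turn about the tool's z in rad. A call has 1 to 5 rows; each row is the pose to reach, as a shift and turn from the pose commanded when the call began, along the tool's axes at that moment; what a row does not reach only later rows make up. A row lasts 1/10 s, in which the tool goes at most 50 mm and 8.59 degrees, less where a joint would pass 70% of its speed; a pose out of reach is approached as far as the arm can. A call with a gripper value outside its range is refused whole. The fingers move at their own pace and stop on an object; "grip_force" is the grip in N (left out, the last holds). Time passes only in rows, so rows that repeat a pose let the fingers close. It gives the time, the measured TCP pose, the force, the opening and the grip force at its end, in the units of the state.
- robot.read_state(): the state, without advancing time (a new reading comes with each control period).
- robot.read_camera(name): name is "side" or "top"; returns the picture (480x640x3 uint8, blue, green, red); there is no depth.
- robot.camera_model(name): a dict with "fx", "fy", "cx", "cy" (pixels), "D" ([k1, k2, p1, p2, k3] as OpenCV has them; the pictures are not rectified), "eye" and "rotation" of the camera in the world. Camera axes: x right, y down, z forward; pixel columns grow to the right and rows downward; lengths in m; the calibration is good to about 2 mm. A picture is of the moment at which its call begins. camera_model takes no time and is no camera call.
- robot.close_job(): hands the job in; it is judged then, once.
The state is a dict: "t": time; "q": joint angles; "dq": joint speeds; "joint_torque": joint torques, N m; "tool_pos": TCP position; "orientation": TCP orientation; "force": force on the tool from outside, world axes, zero at the start; "wrist_torque": the same for the moment, N m; "opening": finger opening in m; "gripper_force": force on a finger pad.
Only numpy, scipy, OpenCV 4.12 (cv2) and the standard library are available. Lean on these libraries where they do the work, as an engineer would, in place of code of your own. Each camera call takes 0.05 s, during which the arm holds its last target. There are 200 camera calls.

## Working session

There is one attempt and no reset: what is moved stays moved. The work goes in short steps, Python scripts to look and compute and a tool call to move; the robot and the scene stay as the last step left them, time stands still between calls to the robot, and variables do not carry over. Pictures are saved under pics/ and viewed, at most 10 in all, crops included, and the job is handed in when it is done.

Besides the shell and the picture viewer there is one more tool, called after "Request:" as name(argument=value, ...) on one line, values as JSON. arm_command: Moves the arm, as the interface text tells. Its arguments: {"type":"object","properties":{"increments":{"type":"string"},"grip_force":{"type":"number"}},"required":["increments"]}

```bash
ls; mkdir -p pics; python3 - <<'E'
from plant import robot
import cv2
s=robot.read_state();print(s)
for n in("side","top"):
    im=robot.read_camera(n);cv2.imwrite(f"pics/{n}0.png",im);print(robot.camera_model(n))
E
```

```text
pics
{'t': 0.0, 'q': array([ 1.03257848e+00,  1.31151559e-01,  1.48928116e+00, -4.24825753e-05,
        1.52300488e+00, -8.53699755e-02]), 'dq': array([-0.00039028,  0.00110006, -0.00062428,  0.00093877, -0.00111811,
        0.00050315]), 'joint_torque': array([-1.55457139e-03, -5.59837997e+01, -4.91757345e+01,  7.70197297e-02,
        3.51996243e-02, -1.60090954e-04]), 'tool_pos': array([0.2622216 , 0.53907751, 0.24259212]), 'orientation': array([-7.05147835e-01, -3.06089222e+00,  2.77829389e-03]), 'force': array([0.02679027, 0.49369006, 0.71515845]), 'wrist_torque': array([-0.01917541, -0.0229888 , -0.01568352]), 'gripper_force': 0.0, 'opening': 0.09336708788466486}
{'fx': 467.20159245106294, 'fy': 467.20159245106294, 'cx': 314.2964732035204, 'cy': 235.1118543132003, 'D': array([-0.01223828,  0.        ,  0.        ,  0.        ,  0.        ]), 'eye': array([-0.06133452, -0.92217418,  0.78496114]), 'rotation': array([-2.08244731,  0.58790323, -0.28475913])}
{'fx': 526.4423721502469, 'fy': 526.4423721502469, 'cx': 328.16241193595266, 'cy': 242.45791565730735, 'D': array([-0.05123558,  0.        ,  0.        ,  0.        ,  0.        ]), 'eye': array([0.31683825, 0.00340283, 1.40997492]), 'rotation': array([-2.15679963,  2.15090504, -0.11216687])}
```

View pics/top0.png

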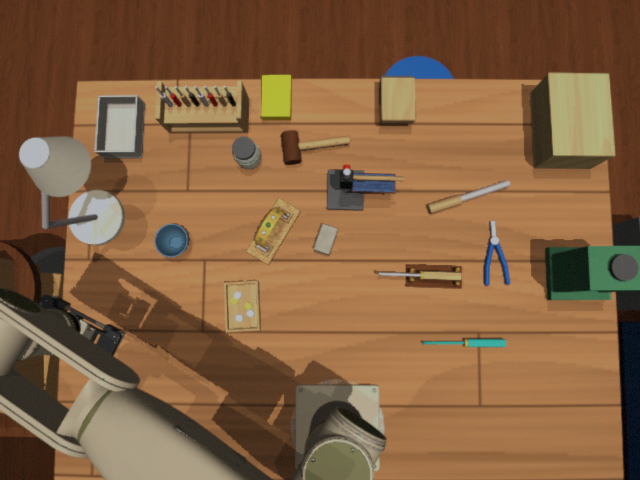

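View pics/side0.png

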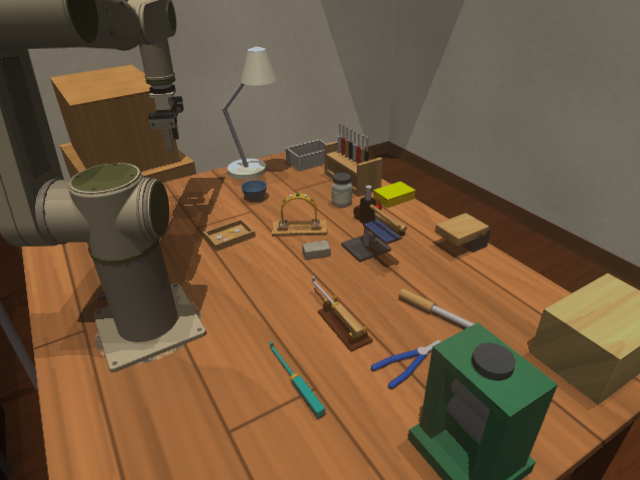

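The top view shows the hook (wood handle ~(440,276), tip ~(378,274)), the stand (post ~(347,178), bar to ~(402,178)) and the cradle at ~(273,232). The side view shows the headband arch at ~(299,212), the stand at ~(368,220) and the hook at ~(335,310). I'll enlarge crops to measure.

```bash
cat > h.py <<'E'
import numpy as np, cv2
from scipy.spatial.transform import Rotation as R
from plant import robot
M={n:robot.camera_model(n) for n in("side","top")}
def K(m): return np.array([[m["fx"],0,m["cx"]],[0,m["fy"],m["cy"]],[0,0,1]])
def ray(n,p):
    m=M[n]; u=cv2.undistortPoints(np.array([[p]],float),K(m),m["D"])[0,0]
    d=R.from_rotvec(m["rotation"]).as_matrix()@[u[0],u[1],1]; return m["eye"],d/np.linalg.norm(d)
def plane(n,p,z):
    e,d=ray(n,p); return e+d*(z-e[2])/d[2]
def tri(ps,pt):
    (a,d),(b,f)=ray("side",ps),ray("top",pt)
    s,t=np.linalg.lstsq(np.c_[d,-f],b-a,rcond=None)[0]
    return (a+s*d+b+t*f)/2,np.linalg.norm(a+s*d-b-t*f)
def proj(n,P):
    m=M[n];Rm=R.from_rotvec(m["rotation"]).as_matrix().T
    return cv2.projectPoints(np.atleast_2d(np.array(P,float)),cv2.Rodrigues(Rm)[0],-Rm@m["eye"],K(m),m["D"])[0][:,0]
E
python3 - <<'E'
import cv2
t=cv2.imread("pics/top0.png");s=cv2.imread("pics/side0.png")
def crop(im,x,y,w,h,k,f): cv2.imwrite(f,cv2.resize(im[y:y+h,x:x+w],None,fx=k,fy=k,interpolation=cv2.INTER_CUBIC))
crop(t,240,155,230,145,3.4,"pics/tc.png")
crop(s,260,170,160,180,3.3,"pics/sc.png")
E
python3 -c "
from h import *
print(R.from_rotvec(M['top']['rotation']).as_matrix())
for p in [(440,276),(378,274)]: print(plane('top',p,.035))"
```

```text
[[ 0.00356067 -0.99302384  0.11785994]
 [-0.99989661 -0.00189349  0.01425437]
 [-0.01393176 -0.11789851 -0.99292792]]
[ 0.39246054 -0.26904231  0.035     ]
[ 0.39739009 -0.10724565  0.035     ]
```

View pics/tc.png

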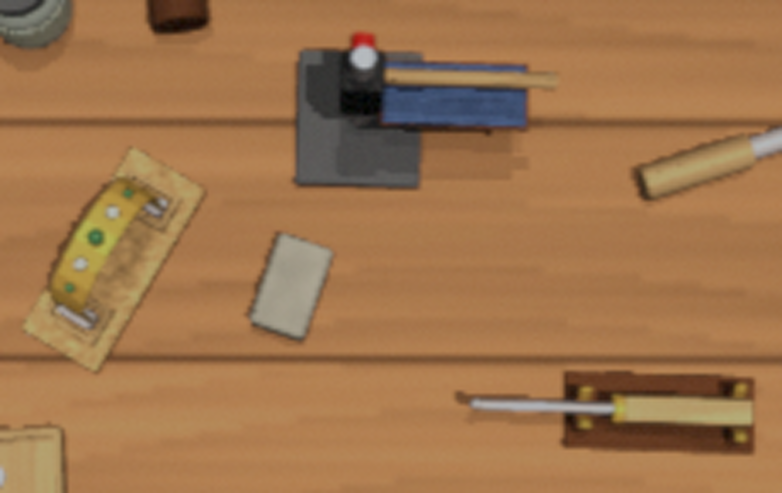

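View pics/sc.png

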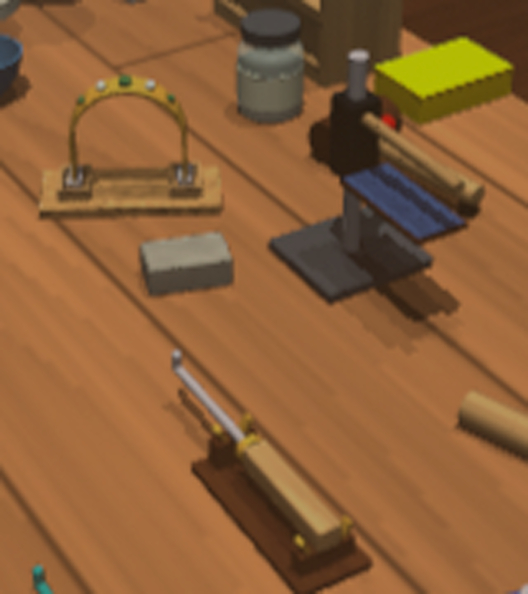

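Top crop (3.4x, from 240,155): cradle corners (132,147),(205,190),(98,372),(23,325); rest corners (565,371),(754,378),(752,453),(563,445); stand plate (300,50),(422,52),(418,187),(296,185); bar end (558,80). Side crop (3.3x, from 260,170): post top (357,55), bar end (475,187), crown bead (124,80), hook tip (177,354).

```bash
cat > m.py <<'E'
from h import *
np.set_printoptions(precision=4,suppress=True)
T=lambda u,v:(240+u/3.4,155+v/3.4)
S=lambda u,v:(260+u/3.3,170+v/3.3)
def box(name,c,z):
    P=np.array([plane("top",T(*p),z) for p in c])[:,:2]
    print(name,P.mean(0),[np.linalg.norm(P[i]-P[i-1]).round(4) for i in range(4)])
    for i,j in((0,1),(3,2),(1,2),(0,3)):
        d=P[j]-P[i];print("   ang",np.degrees(np.arctan2(d[1],d[0])).round(2))
box("cradle",[(132,147),(205,190),(98,372),(23,325)],.012)
box("rest",[(565,371),(754,378),(752,453),(563,445)],.008)
box("stand",[(300,50),(422,52),(418,187),(296,185)],.012)
print("post",tri(S(357,55),T(363,57)))
print("hooktip",tri(S(177,354),T(462,398)))
print("handle back",plane("top",T(752,412),.045),"front",plane("top",T(620,410),.045))
print("bead",tri(S(124,80),T(95,237)))
print("bar end top",tri(S(480,187),T(558,80)), tri(S(473,185),T(558,80)))
for p in((558,80),(385,75)): print("bar top",[plane("top",T(*p),z) for z in(.14,.16,.18)])
# feet in top view
for p in((158,208),(76,314)): print("foot",plane("top",T(*p),.028))
# bar end height: given plane y of the end
E
python3 m.py
```

```text
cradle [0.5138 0.1699] [np.float64(0.1655), np.float64(0.0681), np.float64(0.1668), np.float64(0.0704)]
   ang -120.66
   ang -121.66
   ang 150.3
   ang 149.52
rest [ 0.3937 -0.2576] [np.float64(0.058), np.float64(0.1485), np.float64(0.0588), np.float64(0.1478)]
   ang -92.03
   ang -92.34
   ang 177.06
   ang 177.71
stand [ 0.6265 -0.0232] [np.float64(0.1098), np.float64(0.0976), np.float64(0.1097), np.float64(0.0967)]
   ang -90.94
   ang -90.88
   ang 178.05
   ang 178.55
post (array([ 0.6275, -0.0222,  0.2011]), np.float64(0.0007584076650720802))
hooktip (array([ 0.4029, -0.1018,  0.0392]), np.float64(0.0016185041064487727))
handle back [ 0.3915 -0.3221  0.045 ] front [ 0.3929 -0.2213  0.045 ]
bead (array([0.513 , 0.1711, 0.125 ]), np.float64(0.0006006737817059756))
bar end top (array([ 0.6308, -0.1679,  0.1475]), np.float64(0.013805399095165621)) (array([ 0.6281, -0.1662,  0.1499]), np.float64(0.009005136317385328))
bar top [array([ 0.6266, -0.165 ,  0.14  ]), array([ 0.6217, -0.1624,  0.16  ]), array([ 0.6168, -0.1597,  0.18  ])]
bar top [array([ 0.6301, -0.0396,  0.14  ]), array([ 0.6252, -0.039 ,  0.16  ]), array([ 0.6203, -0.0383,  0.18  ])]
foot [0.5512 0.1346 0.028 ]
foot [0.4675 0.1975 0.028 ]
```

```bash
cat > m2.py <<'E'
from m import *
t=cv2.imread("pics/top0.png");s=cv2.imread("pics/side0.png")
def poly(im,x,y,w,h,lo,hi,n,eps):
    k=6; c=cv2.resize(im[y:y+h,x:x+w],None,fx=k,fy=k,interpolation=cv2.INTER_CUBIC)
    m=cv2.inRange(cv2.cvtColor(c,cv2.COLOR_BGR2HSV),lo,hi)
    m=cv2.morphologyEx(m,cv2.MORPH_CLOSE,np.ones((31,31)))
    C=max(cv2.findContours(m,0,2)[0],key=cv2.contourArea)
    H=cv2.convexHull(C);P=cv2.approxPolyDP(H,eps,True)[:,0]/k+[x,y]-.4
    print(n,len(P));print(P.round(1)); return P, cv2.boxPoints(cv2.minAreaRect(C))/k+[x,y]-.4
bl=((100,90,40),(130,255,255))
poly(t,340,165,65,35,*bl,"ledge top",8);poly(s,355,215,55,35,*bl,"ledge side",8)
_,B=poly(t,400,258,70,36,(0,60,10),(20,255,95),"rest top",10)
P=np.array([plane("top",b,.008) for b in B]);print("rest rect",P.mean(0));
for i in range(4):
    d=P[i]-P[i-1];print(np.linalg.norm(d).round(4),np.degrees(np.arctan2(d[1],d[0])).round(2))
_,B=poly(t,410,262,60,28,(15,60,110),(28,200,255),"handle top",8)
P=np.array([plane("top",b,.044) for b in B]);print("handle rect",P.mean(0))
for i in range(4):
    d=P[i]-P[i-1];print(np.linalg.norm(d).round(4),np.degrees(np.arctan2(d[1],d[0])).round(2))
print("ledge +x end",tri(S(465,222),T(527,66)),"-x end",tri(S(415,238),T(526,128)),"-x root",tri(S(345,180),T(382,122)))
print("tip",plane("top",T(462,398),.049))
c=cv2.resize(s[195:265,340:420],None,fx=8,fy=8,interpolation=cv2.INTER_CUBIC);cv2.imwrite("pics/stand.png",c)
E
python3 m2.py | sed -n '/ledge top/,$p'
```

```text
ledge top 5
[[351.8 182.4]
 [353.4 180.1]
 [392.9 181.4]
 [393.4 190.6]
 [352.9 190.1]]
ledge side 4
[[365.1 223.8]
 [376.9 220.1]
 [396.9 235.9]
 [385.9 240.3]]
rest top 4
[[406.1 264.9]
 [456.4 266.4]
 [459.9 286.8]
 [406.3 285.4]]
rest rect [ 0.3951 -0.2553  0.008 ]
0.146 88.24
0.0571 -2.58
0.1467 -91.76
0.0571 176.75
handle top 5
[[469.4 261.6]
 [469.4 289.4]
 [409.6 289.4]
 [409.6 286.8]
 [426.8 261.6]]
handle rect [ 0.3933 -0.2661  0.044 ]
0.0722 -0.78
0.1559 -89.91
0.0722 178.49
0.155 90.07
ledge +x end (array([ 0.6469, -0.1472,  0.0998]), np.float64(0.00042504806694756086)) -x end (array([ 0.5987, -0.1453,  0.1012]), np.float64(0.0017048850635930566)) -x root (array([ 0.6058, -0.0393,  0.0967]), np.float64(0.002017113317794457))
tip [ 0.4016 -0.1007  0.049 ]
```

View pics/stand.png

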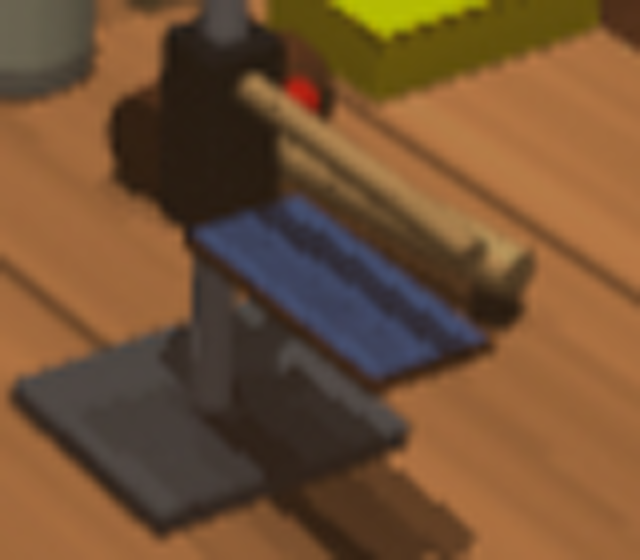

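The stand zoom shows the bar running from the clamp at ~(255,85) to ~(478,250) (zoomed), with the felt ledge's end edge from (380,385) to (490,345). Triangulation puts the ledge at z≈0.0995, so the bar's top is at ≈0.1555, which agrees with the top view. Next I go above the hook.

```bash
cat > go.py <<'E'
import sys; from h import *
np.set_printoptions(precision=4,suppress=True)
s=robot.read_state()
Rm=R.from_rotvec(s["orientation"]).as_matrix(); a=np.degrees(np.arctan2(Rm[1,0],Rm[0,0]))
print("t",round(s["t"],2),"p",s["tool_pos"],"yaw",a.round(2),"tilt",Rm[:,2],"F",s["force"],"M",s["wrist_torque"],"op",s["opening"],s["gripper_force"],"q",s["q"])
for arg in sys.argv[1:]:
    x,y,z,b=map(float,arg.split(","))
    print(arg,"->",(1000*Rm.T@(np.array([x,y,z])-s["tool_pos"])).round(1),"turn",round(-np.radians((b-a+180)%360-180),4))
E
python3 go.py .45,.15,.25,121 .3945,-.24,.15,87.8
```

```text
t 0.1 p [0.2622 0.5391 0.2427] yaw 154.05 tilt [-0.0008 -0.0014 -1.    ] F [-0.2104  0.1212  0.4923] M [ 0.0074  0.0302 -0.0201] op 0.09276138504410493 0.0 q [ 1.0326  0.1311  1.4891  0.      1.523  -0.0854]
.45,.15,.25,121 -> [-339.1 -267.8   -6.9] turn 0.5769
.3945,-.24,.15,87.8 -> [-459.8 -642.6   93.7] turn 1.1564
```

Request:
arm_command(increments="0 -339 -268 0 0.577; 0 -339 -268 0 0.577; 0 -339 -268 0 0.577; 0 -339 -268 0 0.577; 0 -339 -268 0 0.577", grip_force=3)

```text
t: 0.6
tool_pos: [0.3712, 0.3125, 0.2432]
orientation: [-1.553, -2.731, 0.001]
force: [0.4, -0.2, -0.1]
opening: 0.093
gripper_force: 0.0
```

Request:
arm_command(increments="0 0 0 0 0; 0 0 0 0 0")

```text
t: 0.8
tool_pos: [0.3714, 0.3134, 0.2435]
orientation: [-1.551, -2.732, -0.0]
force: [-0.1, 0.2, -0.4]
opening: 0.0931
gripper_force: 0.0
```

```bash
python3 go.py .3945,-.24,.15,87.8
```

```text
t 0.8 p [0.3714 0.3134 0.2435] yaw 120.83 tilt [-0.0003  0.0002 -1.    ] F [-0.1339  0.2489 -0.3761] M [0.0086 0.0117 0.0186] op 0.09309421036995849 0.0 q [ 0.595  -0.1824  1.7959  0.0004  1.5283  0.057 ]
.3945,-.24,.15,87.8 -> [-487.1 -263.8   93.3] turn 0.5764
```

Request:
arm_command(increments="0 -200 -108 0 0.576; 0 -200 -108 0 0.576; 0 -200 -108 0 0.576; 0 -200 -108 0 0.576; 0 -200 -108 0 0.576")

```text
t: 1.3
tool_pos: [0.3811, 0.086, 0.2436]
orientation: [2.264, 2.178, -0.0]
force: [0.2, 0.5, -0.1]
opening: 0.0928
gripper_force: 0.0
```

```bash
python3 go.py .3945,-.24,.13,87.8
```

```text
t 1.3 p [0.3811 0.086  0.2436] yaw 87.79 tilt [ 0.0001 -0.0003 -1.    ] F [ 0.168   0.4631 -0.0551] M [-0.0696  0.0393 -0.0145] op 0.09284191821021173 0.0 q [ 0.0909 -0.47    2.0219 -0.0003  1.5896  0.1294]
.3945,-.24,.13,87.8 -> [-325.2   25.9  113.7] turn -0.0001
```

Request:
arm_command(increments="0 -325 26 0 0; 0 -325 26 0 0; 0 -325 26 0 0; 0 -325 26 0 0; 0 -325 26 0 0")

```text
t: 1.8
tool_pos: [0.3931, -0.1632, 0.2438]
orientation: [2.257, 2.185, 0.001]
force: [1.9, 0.6, 0.3]
opening: 0.0932
gripper_force: 0.0
```

Request:
arm_command(increments="0 -85 5 50 0; 0 -85 5 85 0; 0 -85 5 113 0; 0 -85 5 113 0; 0 -85 5 113 0")

```text
t: 2.3
tool_pos: [0.3947, -0.246, 0.1302]
orientation: [-2.256, -2.181, -0.0]
force: [0.8, 0.1, 0.0]
opening: 0.0931
gripper_force: 0.0
```

```bash
python3 go.py .3945,-.24,.041,87.8; python3 - <<'E'
from h import *
im=robot.read_camera("side");cv2.imwrite("pics/s1.png",cv2.resize(im[230:360,270:400],None,fx=4.5,fy=4.5,interpolation=cv2.INTER_CUBIC))
E
```

```text
t 2.3 p [ 0.3947 -0.246   0.1302] yaw 88.06 tilt [-0.0023  0.0025 -1.    ] F [0.7654 0.1074 0.0261] M [-0.1113  0.0659 -0.0178] op 0.0931274644916324 0.0 q [-0.6681 -0.1527  1.9806  0.0006  1.3171 -0.6344]
.3945,-.24,.041,87.8 -> [ 5.8 -0.2 89.2] turn 0.0045
```

View pics/s1.png

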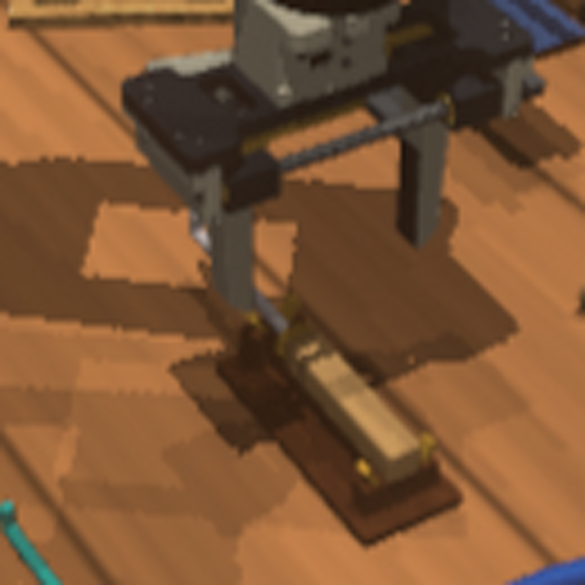

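The gripper straddles the hook, with its fingers at about (232,260) and (420,200) and the handle at about (360,400) in the crop. I descend and close lightly.

Request:
arm_command(increments="0 6 0 30 0.004; 0 6 0 60 0.004; 0 6 0 80 0.004; 0 6 0 89 0.004; 0 6 0 89 0.004")

```text
t: 2.85
tool_pos: [0.3959, -0.2412, 0.0427]
orientation: [2.262, 2.179, 0.0]
force: [-0.2, -0.8, -0.8]
opening: 0.093
gripper_force: 0.0
```

Request:
arm_command(increments="0.6 0 0 0 0; 0.6 0 0 0 0; 0.72 0 0 0 0; 0.72 0 0 0 0; 0.72 0 0 0 0")

```text
t: 3.35
tool_pos: [0.395, -0.2418, 0.042]
orientation: [2.264, 2.177, 0.0]
force: [-0.4, 0.0, 0.4]
opening: 0.0575
gripper_force: 0.0
```

```bash
python3 go.py .3945,-.24,.041,87.8
```

```text
t 3.35 p [ 0.395  -0.2418  0.042 ] yaw 87.75 tilt [ 0.0004 -0.0003 -1.    ] F [-0.3817  0.0147  0.4425] M [-0.0674  0.0694  0.0524] op 0.05750476884790119 0.0 q [-0.6601 -0.0371  2.0501  0.0001  1.128  -0.6209]
.3945,-.24,.041,87.8 -> [ 1.8 -0.6  1. ] turn -0.0008
```

Request:
arm_command(increments="0.76 0 0 1 0; 0.77 0 0 1 0; 0.79 0 0 1 0; 0.8 0 0 1 0; 0.81 0 0 1 0")

```text
t: 3.85
tool_pos: [0.3948, -0.2416, 0.0406]
orientation: [-2.264, -2.178, 0.0]
force: [-0.8, -0.2, -0.5]
opening: 0.0204
gripper_force: 3.0
```

Request:
arm_command(increments="0.83 0 0 0 0; 0.86 0 0 0 0; 0.9 0 0 0 0; 0.9 0 0 0 0")

```text
t: 4.25
tool_pos: [0.3948, -0.2416, 0.0406]
orientation: [-2.264, -2.178, 0.0]
force: [-0.2, 0.3, -0.5]
opening: 0.0202
gripper_force: 3.0
```

```bash
python3 go.py .3945,-.24,.041,87.8
```

```text
t 4.25 p [ 0.3948 -0.2416  0.0406] yaw 87.77 tilt [-0.0001 -0.     -1.    ] F [-0.2196  0.333  -0.4724] M [-0.114   0.1153  0.0107] op 0.020184166800407764 2.9786959290504456 q [-0.66   -0.0349  2.0509 -0.0001  1.1257 -0.621 ]
.3945,-.24,.041,87.8 -> [ 1.6 -0.4 -0.4] turn -0.0006
```

Request:
arm_command(increments="1 0 0 0 0; 1 0 0 0 0; 1 0 0 0 0", grip_force=60)

```text
t: 4.55
tool_pos: [0.3948, -0.2416, 0.0406]
orientation: [-2.264, -2.178, 0.0]
force: [-0.0, -0.1, -0.8]
opening: 0.0192
gripper_force: 59.9
```

Request:
arm_command(increments="1 0 0 -4 0; 1 0 0 -8 0; 1 0 0 -12 0; 1 0 0 -16 0; 1 0 0 -20 0")

```text
t: 5.05
tool_pos: [0.395, -0.2417, 0.0612]
orientation: [2.264, 2.177, 0.0]
force: [-0.2, 1.2, -0.9]
opening: 0.0194
gripper_force: 59.9
```

Request:
arm_command(increments="1 0 0 -20 0; 1 0 0 -40 0; 1 0 0 -60 0; 1 0 0 -60 0")

```text
t: 5.45
tool_pos: [0.3966, -0.2429, 0.1239]
orientation: [2.26, 2.174, 0.001]
force: [0.3, -0.8, -0.7]
opening: 0.0196
gripper_force: 59.9
```

```bash
python3 go.py; python3 - <<'E'
from h import *
im=robot.read_camera("side");cv2.imwrite("pics/s2.png",cv2.resize(im[200:340,260:400],None,fx=4,fy=4,interpolation=cv2.INTER_CUBIC))
cv2.imwrite("pics/t2.png",robot.read_camera("top"))
E
```

```text
t 5.45 p [ 0.3966 -0.2429  0.1239] yaw 87.77 tilt [ 0.0045 -0.0034 -1.    ] F [ 0.3356 -0.8331 -0.6874] M [-0.1025  0.0225 -0.0101] op 0.019584843308345142 59.867854714393616 q [-0.6599 -0.1546  1.9944  0.      1.2961 -0.6209]
```

View pics/s2.png

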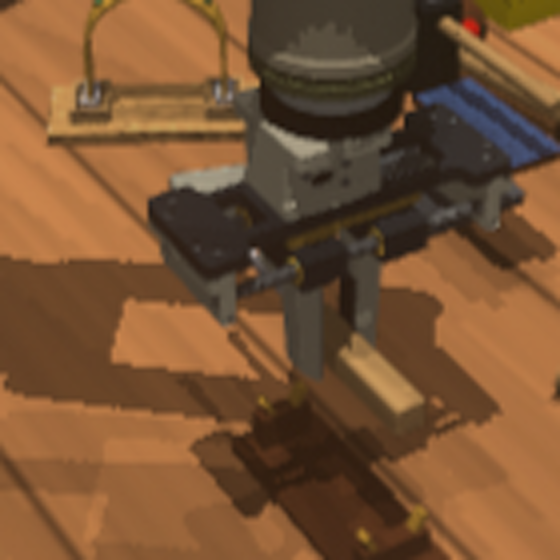

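The hook is lifted clear of its rest, with the handle at about (385,385) in the crop; the rod is hidden behind the finger. I'll find the rod's tip in both views.

```bash
python3 - <<'E'
from h import *
p=[[.402,-.109,.134],[.3985,-.19,.122]]
for n in("side","top"): print(n,proj(n,p))
t=cv2.imread("pics/t2.png"); s=robot.read_camera("side");cv2.imwrite("pics/s2f.png",s)
u,v=proj("top",p)[0].astype(int);a=cv2.resize(t[v-35:v+35,u-35:u+65],None,fx=5,fy=5,interpolation=cv2.INTER_CUBIC)
print(u-35,v-35)
u,v=proj("side",p)[0].astype(int);b=cv2.resize(s[v-35:v+35,u-30:u+30],None,fx=5,fy=5,interpolation=cv2.INTER_CUBIC)
print(u-30,v-35)
cv2.imwrite("pics/tip.png",np.hstack([a,b]))
E
```

```text
side [[313.50937834 248.41092192]
 [330.12591993 269.86485319]]
top [[381.98078269 269.71574649]
 [414.67505997 271.53476292]]
346 234
283 213
```

View pics/tip.png

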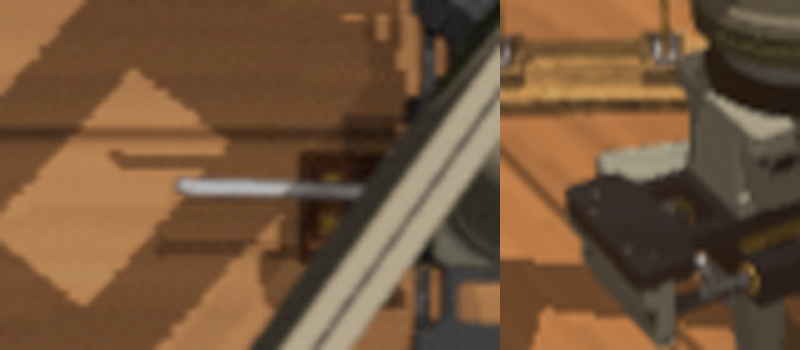

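```bash
python3 - <<'E'
from h import *
for z in (.115,.125,.134): print(plane("top",(382,271.4),z))
print(tri((323,264.6),(382,271.4)))
E
python3 go.py .36,.03,.22,87.8
```

```text
[ 0.39912092 -0.11068813  0.115     ]
[ 0.39848552 -0.1098071   0.125     ]
[ 0.39791366 -0.10901417  0.134     ]
(array([ 0.41044499, -0.11814902,  0.08530934]), np.float64(0.021118721812273675))
t 5.6 p [ 0.3945 -0.2413  0.1198] yaw 87.76 tilt [-0.0006  0.0004 -1.    ] F [ 0.0187  0.2874 -0.7848] M [-0.0431  0.0022 -0.0068] op 0.019350635938246766 59.86776530742645 q [-0.6599 -0.151   1.999  -0.      1.2943 -0.6209]
.36,.03,.22,87.8 -> [ 269.8  -45.1 -100. ] turn -0.0006
```

Request:
arm_command(increments="1 40 0 -20 0; 1 80 0 -40 0; 1 130 0 -40 0; 1 180 0 -40 0; 1 220 0 -40 0")

```text
t: 6.1
tool_pos: [0.4024, -0.0194, 0.1593]
orientation: [-2.263, -2.177, 0.001]
force: [0.6, -1.0, -1.0]
opening: 0.0197
gripper_force: 59.9
```

Request:
arm_command(increments="1 0 0 0 0.12; 1 0 0 0 0.24; 1 0 0 0 0.36; 1 0 0 0 0.49; 1 0 0 0 0.49")

```text
t: 6.6
tool_pos: [0.4026, -0.0215, 0.1591]
orientation: [-2.725, -1.56, 0.003]
force: [-0.6, 0.1, -0.8]
opening: 0.02
gripper_force: 59.9
```

```bash
python3 go.py .4254,.0215,.088,59.4
```

```text
t 6.6 p [ 0.4026 -0.0215  0.1591] yaw 59.58 tilt [-0.0025  0.0004 -1.    ] F [-0.5862  0.0889 -0.762 ] M [-0.0773  0.1039  0.0081] op 0.01998800639520088 59.86934423446655 q [-0.1808 -0.3759  2.1083 -0.      1.4117  0.3502]
.4254,.0215,.088,59.4 -> [48.7 -2.  71.1] turn 0.0031
```

Request:
arm_command(increments="1 20 -2 0 0.003; 1 48 -2 20 0.003; 1 48 -2 45 0.003; 1 48 -2 71 0.003; 1 48 -2 71 0.003")

```text
t: 7.1
tool_pos: [0.4222, 0.0211, 0.0852]
orientation: [-2.72, -1.562, 0.011]
force: [-0.4, 0.1, -1.1]
opening: 0.0198
gripper_force: 59.9
```

```bash
python3 go.py .4713,.0990,.088,59.4; python3 - <<'E'
from h import *
t=robot.read_camera("top");s=robot.read_camera("side")
cv2.imwrite("pics/t3.png",t);cv2.imwrite("pics/s3.png",s)
a=cv2.resize(t[190:270,235:335],(400,320),interpolation=cv2.INTER_CUBIC);b=cv2.resize(s[175:255,250:350],(400,320),interpolation=cv2.INTER_CUBIC)
cv2.imwrite("pics/ins.png",np.hstack([a,b]))
E
```

```text
t 7.1 p [0.4222 0.0211 0.0852] yaw 59.74 tilt [-0.0085  0.0006 -1.    ] F [-0.4324  0.107  -1.1096] M [-0.0704  0.131   0.0216] op 0.01976349363144001 59.86789047718048 q [-0.0715 -0.2166  2.1241 -0.0001  1.2426  0.4566]
.4713,.0990,.088,59.4 -> [92.   3.1 -3.2] turn 0.006
```

View pics/ins.png

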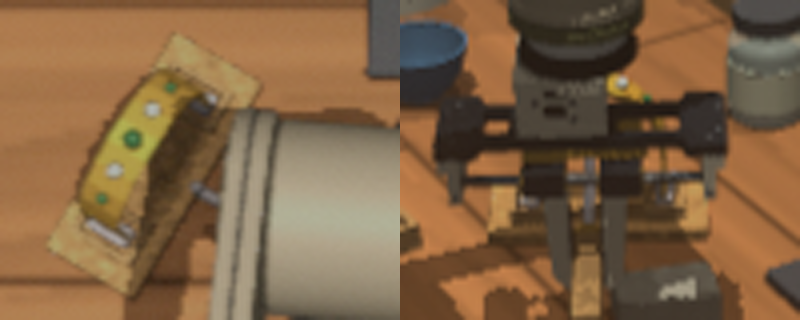

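The arm hides part of the arch. The tip shows at crop (195,188), which is top px (283.8,237), pointing at the arch opening. Checking its lateral alignment numerically.

```bash
python3 - <<'E'
from h import *
C=np.array([.5135,.1705]);d=np.array([np.cos(np.radians(59.4)),np.sin(np.radians(59.4))]);n=np.array([-d[1],d[0]])
for z in(.08,.09,.1):
    p=plane("top",(283.75,237),z)[:2];print(z,p,"along",(p-C)@d,"lat",(p-C)@n)
# headband crown points: jewels white pair and green, top view -> at known heights
w=[plane("top",(235+u/4,190+v/4),z)[:2] for u,v,z in((152,110,.120),(114,170,.120),(132,139,.125))]
for p in w: print((p-C)@d,(p-C)@n)
dd=w[1]-w[0];print("band axis deg",np.degrees(np.arctan2(dd[1],dd[0])))
E
python3 go.py .4713,.0990,.088,59.4
```

```text
0.08 [0.48851268 0.13587251] along -0.042524916770576564 lat 0.0038808124188824855
0.09 [0.48722187 0.13487648] along -0.04403931838919209 lat 0.00448484520171324
0.1 [0.48593106 0.13388045] along -0.045553720007807635 lat 0.005088877984543984
-7.071518315206512e-05 -0.021774075634846974
0.0005487067481216519 0.02237884227129907
0.00015215585468415164 0.00044407392587987463
band axis deg 148.5962493977818
t 7.2 p [0.4251 0.0207 0.0891] yaw 59.64 tilt [-0.0025  0.0002 -1.    ] F [-0.2643 -0.4582  0.468 ] M [-0.1296  0.0761 -0.0117] op 0.019642888898024825 59.86767590045929 q [-0.072  -0.2203  2.1193  0.      1.245   0.4579]
.4713,.0990,.088,59.4 -> [90.9  0.3  1. ] turn 0.0041
```

Request:
arm_command(increments="1 15 1 0 0.006; 1 30 1 0 0.006; 1 45 1 0 0.006; 1 60 1 0 0.006; 1 75 1 0 0.006")

```text
t: 7.7
tool_pos: [0.4658, 0.0857, 0.0904]
orientation: [2.731, 1.551, 0.002]
force: [0.3, 0.4, -0.4]
opening: 0.0196
gripper_force: 59.9
```

Request:
arm_command(increments="1 8 0 0 0; 1 16 0 0 0; 1 16 0 0 0; 1 16 0 0 0")

```text
t: 8.1
tool_pos: [0.4728, 0.0985, 0.0894]
orientation: [-2.732, -1.552, 0.001]
force: [0.5, 0.3, -1.3]
opening: 0.0195
gripper_force: 59.9
```

```bash
python3 go.py .4713,.0990,.120,59.2
```

```text
t 8.1 p [0.4728 0.0985 0.0894] yaw 59.2 tilt [-0.0007 -0.0003 -1.    ] F [ 0.5185  0.3233 -1.309 ] M [-0.1002  0.0995 -0.0082] op 0.019481809646734755 59.86782610416412 q [ 0.0993 -0.0533  1.9684 -0.0002  1.2272  0.6369]
.4713,.0990,.120,59.2 -> [ -0.3  -1.6 -30.6] turn -0.0001
```

Request:
arm_command(increments="1 0 -0.5 -8 0; 1 0 -0.5 -16 0; 1 0 -0.5 -22 0; 1 0 -0.5 -26 0; 1 0 -0.5 -28 0")

```text
t: 8.6
tool_pos: [0.4731, 0.0987, 0.1186]
orientation: [2.732, 1.551, 0.002]
force: [-1.2, 0.6, -0.3]
opening: 0.0194
gripper_force: 59.9
```

Request:
arm_command(increments="1 0 0 -1 0; 1 0 0 -2 0; 1 0 0 -3 0; 1 0 0 -4 0; 1 0 0 -5 0")

```text
t: 9.1
tool_pos: [0.4721, 0.0987, 0.1221]
orientation: [-2.731, -1.551, 0.002]
force: [-1.2, -0.8, -3.5]
opening: 0.0192
gripper_force: 59.9
```

```bash
python3 go.py; python3 - <<'E'
from h import *
s=robot.read_camera("side");cv2.imwrite("pics/s4.png",s);cv2.imwrite("pics/t4.png",robot.read_camera("top"))
E
```

```text
t 9.1 p [0.4721 0.0987 0.1221] yaw 59.18 tilt [-0.0014 -0.0002 -1.    ] F [-1.2044 -0.799  -3.4531] M [-0.2786  0.2641  0.0708] op 0.019160133240746748 59.86655652523041 q [ 0.0999 -0.0957  1.9442 -0.0001  1.2944  0.6378]
```

Request:
arm_command(increments="1 0 0 -3 0; 1 0 0 -6 0; 1 0 0 -9 0; 1 0 0 -12 0; 1 0 0 -15 0")

```text
t: 9.7
tool_pos: [0.4727, 0.0988, 0.138]
orientation: [2.732, 1.551, 0.0]
force: [0.4, 0.1, -3.0]
opening: 0.0196
gripper_force: 59.9
```

Request:
arm_command(increments="1 0 0 -6 0; 1 0 0 -12 0; 1 0 0 -18 0; 1 0 0 -24 0; 1 0 0 -30 0")

```text
t: 10.2
tool_pos: [0.4727, 0.0988, 0.1683]
orientation: [2.732, 1.551, 0.0]
force: [0.6, -0.3, -3.7]
opening: 0.0201
gripper_force: 59.9
```

```bash
python3 go.py; python3 - <<'E'
from h import *
s=robot.read_camera("side");t=robot.read_camera("top");cv2.imwrite("pics/s5.png",s);cv2.imwrite("pics/t5.png",t)
a=cv2.resize(t[180:270,230:340],(440,360),interpolation=cv2.INTER_CUBIC);b=cv2.resize(s[160:250,255:345],(360,360),interpolation=cv2.INTER_CUBIC)
cv2.imwrite("pics/lift.png",np.hstack([a,b]))
E
```

```text
t 10.2 p [0.4727 0.0988 0.1683] yaw 59.17 tilt [ 0.0003  0.0001 -1.    ] F [ 0.6086 -0.3136 -3.7297] M [-0.2846  0.226   0.0307] op 0.020081612241298914 59.86668884754181 q [ 0.0999 -0.1425  1.899   0.      1.3848  0.6379]
```

View pics/lift.png

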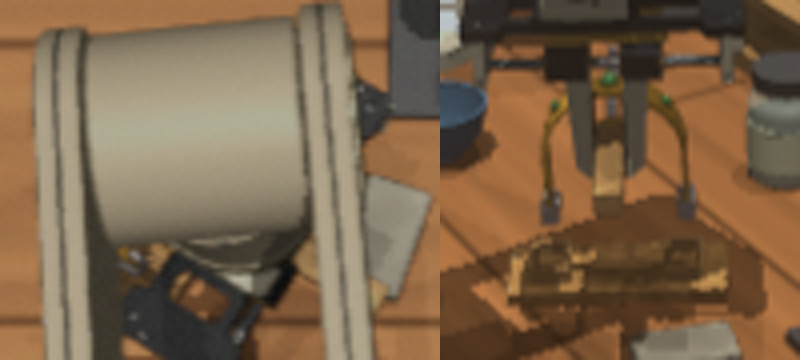

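The lift picture shows the headband hanging level on the rod, with its feet at (550,208) and (686,205) and clear of the cradle. Now I carry it at a moderate speed to above the bar.

Request:
arm_command(increments="1 0 0 -15 0; 1 0 0 -30 0; 1 0 0 -48 0; 1 0 0 -66 0; 1 0 0 -84 0")

```text
t: 10.8
tool_pos: [0.4728, 0.0988, 0.2538]
orientation: [2.732, 1.551, 0.002]
force: [-0.7, -0.1, -3.8]
opening: 0.0196
gripper_force: 59.9
```

Request:
arm_command(increments="1 0 0 -18 0; 1 0 0 -34 -0.02; 1 0 0 -48 -0.06; 1 0 0 -48 -0.11; 1 0 0 -48 -0.16")

```text
t: 11.3
tool_pos: [0.4731, 0.0988, 0.3015]
orientation: [2.596, 1.768, 0.003]
force: [-0.7, -0.4, -4.3]
opening: 0.0195
gripper_force: 59.9
```

Request:
arm_command(increments="1 0 0 0 -0.06; 1 0 0 0 -0.12; 1 0 0 0 -0.18; 1 0 0 0 -0.24; 1 0 0 0 -0.30")

```text
t: 11.8
tool_pos: [0.4727, 0.0988, 0.3007]
orientation: [2.302, 2.137, 0.001]
force: [0.2, 0.3, -4.2]
opening: 0.0195
gripper_force: 59.9
```

```bash
python3 go.py .45,-.1934,.30,88.5
```

```text
t 11.8 p [0.4727 0.0988 0.3007] yaw 85.73 tilt [ 0.0008  0.     -1.    ] F [ 0.2192  0.2737 -4.1675] M [-0.3267  0.0332 -0.022 ] op 0.019542231389162636 59.86692488193512 q [ 0.0999 -0.2081  1.7149 -0.      1.634   0.1744]
.45,-.1934,.30,88.5 -> [-293.1   -0.9    0.7] turn -0.0483
```

Request:
arm_command(increments="1 -5 0 0 -0.048; 1 -15 0 0 -0.048; 1 -30 0 0 -0.048; 1 -47 0 0 -0.048; 1 -65 0 0 -0.048")

```text
t: 12.3
tool_pos: [0.4675, 0.033, 0.3003]
orientation: [2.255, 2.187, 0.001]
force: [-0.4, 0.2, -3.1]
opening: 0.0197
gripper_force: 59.9
```

Request:
arm_command(increments="1 -18 0 0 0; 1 -36 0 0 0; 1 -54 0 0 0; 1 -72 0 0 0; 1 -90 0 0 0")

```text
t: 12.8
tool_pos: [0.4647, -0.0572, 0.3004]
orientation: [2.255, 2.186, 0.001]
force: [-0.4, 0.4, -3.3]
opening: 0.0195
gripper_force: 59.9
```

Request:
arm_command(increments="1 -18 0 0 0; 1 -36 0 0 0; 1 -54 0 0 0; 1 -72 0 0 0; 1 -90 0 0 0")

```text
t: 13.3
tool_pos: [0.4619, -0.1472, 0.3004]
orientation: [2.255, 2.186, 0.0]
force: [0.0, 0.2, -3.9]
opening: 0.0192
gripper_force: 59.9
```

Request:
arm_command(increments="1 -16 0 0 0; 1 -30 0 0 0; 1 -40 0 0 0; 1 -46 0 0 0; 1 -48 0 0 0")

```text
t: 13.8
tool_pos: [0.4606, -0.1944, 0.2997]
orientation: [-2.255, -2.187, -0.0]
force: [0.4, 1.0, -4.5]
opening: 0.0195
gripper_force: 59.9
```

```bash
python3 go.py .6085,-.1934,.30,88.5
```

```text
t 13.8 p [ 0.4606 -0.1944  0.2997] yaw 88.24 tilt [-0.      0.0001 -1.    ] F [ 0.3968  1.0154 -4.5088] M [-0.2787  0.1044 -0.0221] op 0.019537685208409473 59.866631627082825 q [-0.5019 -0.1595  1.674   0.      1.6271 -0.4711]
.6085,-.1934,.30,88.5 -> [  5.5 147.8  -0.3] turn -0.0046
```

Request:
arm_command(increments="1 2 5 0 -0.0045; 1 4 15 0 -0.0045; 1 5.5 29 0 -0.0045; 1 5.5 44 0 -0.0045; 1 5.5 60 0 -0.0045")

```text
t: 14.3
tool_pos: [0.5222, -0.1892, 0.2996]
orientation: [2.248, 2.194, 0.001]
force: [-0.1, -0.3, -2.6]
opening: 0.0199
gripper_force: 59.9
```

Request:
arm_command(increments="1 0 16 0 0; 1 0 32 0 0; 1 0 47 0 0; 1 0 60 0 0; 1 0 71 0 0")

```text
t: 14.8
tool_pos: [0.5933, -0.1908, 0.2991]
orientation: [-2.248, -2.194, -0.0]
force: [0.0, -0.6, -3.7]
opening: 0.0196
gripper_force: 59.9
```

Request:
arm_command(increments="1 0 9 0 0; 1 0 14 0 0; 1 0 17 0 0; 1 0 17 0 0; 1 0 17 0 0")

```text
t: 15.3
tool_pos: [0.6086, -0.1925, 0.2997]
orientation: [-2.25, -2.193, 0.0]
force: [1.3, 0.9, -3.7]
opening: 0.0196
gripper_force: 59.9
```

```bash
python3 go.py .6085,-.1934,.30,88.5; python3 - <<'E'
from h import *
s=robot.read_camera("side");t=robot.read_camera("top");cv2.imwrite("pics/s6.png",s);cv2.imwrite("pics/t6.png",t)
# jewels: saturated green blobs / yellow band in the headband's expected region
for n,im in(("side",s),("top",t)):
    u,v=proj(n,[.6115,-.111,.306])[0].astype(int);print(n,u,v)
    c=im[v-40:v+60,u-50:u+50];h=cv2.cvtColor(c,cv2.COLOR_BGR2HSV)
    for nm,lo,hi in(("green",(45,80,30),(85,255,255)),("yellow",(20,150,70),(34,255,255))):
        N,_,st,ce=cv2.connectedComponentsWithStats(cv2.inRange(h,lo,hi))
        for i in range(1,N):
            if st[i,4]>4: print("  ",nm,st[i,4],(ce[i]+[u-50,v-40]).round(1))
E
```

```text
t 15.3 p [ 0.6086 -0.1925  0.2997] yaw 88.53 tilt [-0.0001 -0.0001 -1.    ] F [ 1.2764  0.8702 -3.6929] M [-0.3703  0.0348 -0.0652] op 0.019603444333484505 59.866769313812256 q [-0.3865  0.2187  1.2883 -0.0001  1.6346 -0.3609]
.6085,-.1934,.30,88.5 -> [-1.  -0.1 -0.3] turn 0.0006
side 386 163
   yellow 106 [376.  171.1]
   yellow 423 [386.4 194.6]
   yellow 116 [408.6 193.9]
top 389 166
   green 14 [388.  168.4]
   yellow 84 [386.7 160.3]
   yellow 97 [384.  186.8]
```

```bash
python3 - <<'E'
from h import *
for z in(.30,.306): print(plane("top",(388,168.4),z))
print(proj("top",[.6115,-.111,.306]))
E
```

```text
[ 0.60990533 -0.10933414  0.3       ]
[ 0.60832114 -0.10872474  0.306     ]
[[389.04205115 166.9601408 ]]
```

Request:
arm_command(increments="1 0 0 5 0; 1 0 0 15 0; 1 0 0 28 0; 1 0 0 41 0; 1 0 0 54 0")

```text
t: 15.9
tool_pos: [0.6084, -0.1923, 0.2436]
orientation: [-2.249, -2.192, 0.001]
force: [0.7, -0.2, -4.1]
opening: 0.0197
gripper_force: 59.9
```

Request:
arm_command(increments="1 0 0 13 0; 1 0 0 26 0; 1 0 0 39 0; 1 0 0 50 0; 1 0 0 58 0")

```text
t: 16.4
tool_pos: [0.6085, -0.1924, 0.1863]
orientation: [-2.249, -2.192, 0.001]
force: [0.1, -0.2, -4.3]
opening: 0.0199
gripper_force: 59.9
```

Request:
arm_command(increments="1 0 0 5 0; 1 0 0 9 0; 1 0 0 11 0; 1 0 0 12 0; 1 0 0 12 0")

```text
t: 16.9
tool_pos: [0.6089, -0.1925, 0.1759]
orientation: [2.249, 2.193, 0.0]
force: [0.5, -0.0, -4.6]
opening: 0.0193
gripper_force: 59.9
```

Request:
arm_command(increments="1 0 0 0.5 0; 1 0 0 1 0; 1 0 0 1.5 0; 1 0 0 2 0; 1 0 0 2 0")

```text
t: 17.4
tool_pos: [0.6088, -0.1924, 0.1735]
orientation: [-2.249, -2.193, 0.0]
force: [0.6, 0.4, -3.1]
opening: 0.0196
gripper_force: 59.9
```

Request:
arm_command(increments="1 0 0 0.5 0; 1 0 0 1 0; 1 0 0 1.5 0; 1 0 0 2 0; 1 0 0 2 0")

```text
t: 17.9
tool_pos: [0.6088, -0.1924, 0.1715]
orientation: [-2.249, -2.193, 0.0]
force: [1.2, 0.9, -3.4]
opening: 0.0194
gripper_force: 59.9
```

Request:
arm_command(increments="1 0 0 0.5 0; 1 0 0 1 0; 1 0 0 1.5 0; 1 0 0 2 0; 1 0 0 2 0")

```text
t: 18.4
tool_pos: [0.6087, -0.1924, 0.1695]
orientation: [-2.249, -2.193, 0.0]
force: [0.2, -0.8, -3.4]
opening: 0.0196
gripper_force: 59.9
```

Request:
arm_command(increments="1 0 0 1 0; 1 0 0 2 0; 1 0 0 3 0; 1 0 0 4 0; 1 0 0 4 0")

```text
t: 18.9
tool_pos: [0.6087, -0.1924, 0.1653]
orientation: [-2.249, -2.193, 0.0]
force: [-0.8, 0.3, -4.3]
opening: 0.0199
gripper_force: 59.9
```

Request:
arm_command(increments="1 0 0 0.5 0; 1 0 0 1 0; 1 0 0 1.5 0; 1 0 0 2 0; 1 0 0 2 0")

```text
t: 19.4
tool_pos: [0.6088, -0.1924, 0.1635]
orientation: [-2.25, -2.193, 0.0]
force: [-0.6, 0.0, -4.1]
opening: 0.0197
gripper_force: 59.9
```

Request:
arm_command(increments="1 0 0 0.5 0; 1 0 0 1 0; 1 0 0 1.5 0; 1 0 0 2 0; 1 0 0 2 0")

```text
t: 19.9
tool_pos: [0.6087, -0.1924, 0.1615]
orientation: [-2.249, -2.193, 0.0]
force: [0.5, 0.0, -2.9]
opening: 0.0194
gripper_force: 59.9
```

Request:
arm_command(increments="1 0 0 0.5 0; 1 0 0 1 0; 1 0 0 1.5 0; 1 0 0 2 0; 1 0 0 2 0")

```text
t: 20.4
tool_pos: [0.6088, -0.1925, 0.1596]
orientation: [2.25, 2.193, 0.0]
force: [-1.0, 0.9, -1.6]
opening: 0.0195
gripper_force: 59.9
```

Request:
arm_command(increments="1 0 0 0.5 0; 1 0 0 1 0; 1 0 0 1.5 0; 1 0 0 2 0; 1 0 0 2 0")

```text
t: 20.9
tool_pos: [0.6089, -0.1924, 0.1577]
orientation: [2.25, 2.193, 0.0]
force: [0.7, 1.3, -1.1]
opening: 0.0197
gripper_force: 59.9
```

Request:
arm_command(increments="1 0 0 1 0; 1 0 0 2 0; 1 0 0 3 0; 1 0 0 4 0; 1 0 0 4 0")

```text
t: 21.4
tool_pos: [0.6087, -0.1924, 0.1534]
orientation: [-2.249, -2.193, 0.0]
force: [-0.2, 0.2, -2.4]
opening: 0.0193
gripper_force: 59.9
```

```bash
cat > feet.py <<'E'
from h import *
s=robot.read_camera("side");t=robot.read_camera("top");st_=robot.read_state()
import sys;cv2.imwrite(f"pics/s_{sys.argv[1]}.png",s);cv2.imwrite(f"pics/t_{sys.argv[1]}.png",t)
print("F",st_["force"].round(2),"p",st_["tool_pos"].round(4))
O=np.array([.627,-.0225]);
def st(p): d=p[:2]-O; return np.array([d@[.9997,-.0262],d@[.0262,.9997]])
z0=.1555
for n,im in(("side",s),("top",t)):
    u,v=proj(n,[.6247,-.111,z0-.05 if n=="side" else z0])[0].astype(int)
    x0,y0=u-50,v-45;c=cv2.resize(im[y0:y0+90,x0:x0+100],None,fx=4,fy=4,interpolation=cv2.INTER_CUBIC);h=cv2.cvtColor(c,cv2.COLOR_BGR2HSV)
    for nm,lo,hi in(("green",(45,80,30),(85,255,255)),("yellow",(22,150,60),(34,255,255)),("steel",(95,10,85),(130,75,210)),("white",(0,0,170),(180,70,255))):
        N,_,S,ce=cv2.connectedComponentsWithStats(cv2.inRange(h,lo,hi))
        for i in range(1,N):
            if S[i,4]>60: print(n,nm,S[i,4],(ce[i]/4+[x0,y0]-.4).round(1),"box",(S[i,:4]/4+[x0,y0,0,0]).round(1))
E
python3 feet.py a; python3 - <<'E'
from h import *
# expected feet (level, crown over bar) in side view
O=np.array([.627,-.0225])
for l in(-.05,.05): print(proj("side",[[.6247+l,-.111,.1555-.09],[.6247+l,-.111,.1555-.106]]))
E
```

```text
F [-0.19  1.05 -0.54] p [ 0.6088 -0.1924  0.1536]
side green 139 [373.4 222.1] box [372.2 220.8   3.2   3.8]
side yellow 2614 [380.5 192.2] box [373.  186.   15.8  13.5]
side white 100 [368.1 186.2] box [366.5 186.    4.2   1.5]
top green 159 [383.  195.5] box [381.8 194.2   3.8   4. ]
top yellow 408 [381.1 176.3] box [377.2 173.5  12.2   6.2]
top yellow 412 [381.8 191.3] box [377.2 187.8  10.   11. ]
top steel 483 [346.5 171.7] box [342.8 169.5   8.5   5.5]
top steel 66 [366.2 174.5] box [361.5 174.8  10.5   0.5]
top steel 94 [367.1 181.8] box [363.5 181.5   8.8   1.2]
top white 4585 [395.1 177.8] box [376.5 132.   39.   90. ]
top white 4879 [401.4 178.5] box [383.2 132.   38.8  90. ]
top white 412 [428.7 133.6] box [425.5 132.    6.5   5.5]
top white 427 [346.5 171.2] box [344.  168.5   5.8   6.2]
top white 235 [370.3 183.6] box [364.8 183.5  11.5   1.5]
top white 106 [383.9 186.1] box [383.  185.    2.8   3. ]
top white 982 [401.6 217.1] box [394.8 213.2  14.5   8.8]
[[370.13375691 249.79894271]
 [369.89001046 254.67255878]]
[[399.43387953 238.53335049]
 [399.00069619 243.32569612]]
```

```bash
cat >> h.py <<'E'
O=np.array([.627,-.0225])
def st(p):
    d=p[:2]-O; return np.array([d@[.9997,-.0262],d@[.0262,.9997],p[2]])
E
python3 - <<'E'
from h import *
np.set_printoptions(precision=4,suppress=True)
# jewels at start
T=lambda u,v:(240+u/3.4,155+v/3.4)
S=lambda u,v:(260+u/3.3,170+v/3.3)
C=np.array([.5135,.1705]);a=np.radians(59.2);n=np.array([np.sin(a),-np.cos(a)])
for s,t in((S(82,101),T(70,287)),(S(101,86),T(81,264)),(S(124,80),T(95,237)),(S(150,86),T(113,212)),(S(168,99),T(128,191))):
    p,e=tri(s,t);print("start lat",(p[:2]-C)@n,"z rel crown",p[2]-.118,"ang",np.degrees(np.arctan2((p[:2]-C)@n,p[2]-.068)),e)
p,e=tri((373.4,222.1),(383,195.5));print("now green",st(p),e)
p=plane("top",(383.9,186.1),.15);print("white@.15",st(p))
print(st(plane("top",(383.9,186.1),.155)))
E
```

```text
start lat -0.04027202300905809 z rel crown -0.013823960041346228 ang -48.066897357973296 5.1147144199909056e-05
start lat -0.022181999922222393 z rel crown 0.0017043699025854897 ang -23.220104648416505 0.0001691648703627601
start lat -0.000728163929194417 z rel crown 0.007047025423224107 ang -0.7312993804984951 0.0006006737817059756
start lat 0.02239437930848097 z rel crown 0.000479123548508098 ang 23.923819078417598 0.00024107359172029864
start lat 0.04047661978295304 z rel crown -0.01362661008327748 ang 48.05627457838772 0.004643294487206499
now green [-0.0434 -0.09    0.1505] 0.0010720778425695884
white@.15 [-0.0194 -0.0921  0.15  ]
[-0.0206 -0.0917  0.155 ]
```

```bash
cat > pose.py <<'E'
from h import *
from scipy.optimize import least_squares
B={"g-":(-.0404,.0363),"w-":(-.0222,.0510),"g0":(0,.057),"w+":(.0222,.051),"g+":(.0404,.0363)}  # rel. arc centre
def W(k,cx,cz,th,y):   # th>0: crown leans to +lat (clockwise seen along +y)
    a,b=B[k]; l=cx+a*np.cos(th)+b*np.sin(th); z=cz-a*np.sin(th)+b*np.cos(th)
    return [O[0]+.9997*l+.0262*y,O[1]-.0262*l+.9997*y,z]
def fit(obs,x0=(0,.106,0,-.09)):
    f=lambda q:np.concatenate([proj(n,W(k,*q))[0]-p for n,k,p in obs])
    r=least_squares(f,x0);q=r.x
    print("cx %.1f cz %.1f mm tilt %.1f deg y %.1f"%(q[0]*1e3,q[1]*1e3,np.degrees(q[2]),q[3]*1e3),"res px",r.fun.round(1))
    return q
E
python3 - <<'E'
from pose import *
for h in((0,.106,0,-.09),(-.011,.108,.19,-.09),(0,.106,-.21,-.09)):
    print(h,{(n,k):proj(n,W(k,*h))[0].round(1).tolist() for n in("side","top") for k in("g-","w-","g0","g+")})
fit([("top","g-",(383,195.5)),("top","w-",(383.9,186.1)),("side","g-",(373.4,222.1))])
E
python3 - <<'E'
import cv2
s=cv2.imread("pics/s_a.png")
h=cv2.cvtColor(cv2.resize(s[180:270,330:430],None,fx=4,fy=4,interpolation=cv2.INTER_CUBIC),cv2.COLOR_BGR2HSV)
for nm,lo,hi in(("green",(40,60,20),(90,255,255)),("grey",(90,0,60),(140,60,220)),("bright",(0,0,140),(180,60,255)),("yellow",(20,120,50),(34,255,255))):
    N,_,S,c=cv2.connectedComponentsWithStats(cv2.inRange(h,lo,hi))
    for i in range(1,N):
        if S[i,4]>60: print(nm,S[i,4],(c[i]/4+[330,180]).round(1),(S[i,:4]/4+[330,180,0,0]).round(1))
E
```

```text
(0, 0.106, 0, -0.09) {('side', 'g-'): [374.4, 224.4], ('side', 'w-'): [380.5, 217.7], ('side', 'g0'): [387.5, 213.4], ('side', 'g+'): [399.4, 216.0], ('top', 'g-'): [382.6, 195.2], ('top', 'w-'): [383.3, 186.6], ('top', 'g0'): [383.6, 177.0], ('top', 'g+'): [383.2, 163.1]}
(-0.011, 0.108, 0.19, -0.09) {('side', 'g-'): [373.5, 221.8], ('side', 'w-'): [380.3, 216.0], ('side', 'g0'): [387.5, 213.1], ('side', 'g+'): [397.7, 218.5], ('top', 'g-'): [382.9, 195.8], ('top', 'w-'): [383.5, 186.5], ('top', 'g0'): [383.7, 177.0], ('top', 'g+'): [382.9, 165.7]}
(0, 0.106, -0.21, -0.09) {('side', 'g-'): [372.2, 228.2], ('side', 'w-'): [377.1, 220.6], ('side', 'g0'): [383.8, 215.0], ('side', 'g+'): [397.0, 214.4], ('top', 'g-'): [382.2, 198.6], ('top', 'w-'): [383.0, 191.2], ('top', 'g0'): [383.5, 181.9], ('top', 'g+'): [383.4, 165.6]}
cx -13.5 cz 105.5 mm tilt 14.6 deg y -90.5 res px [ 0.1  0.2 -0.3  0.1  0.3 -0.1]
green 175 [373.9 222.4] [372.2 220.5   3.5   4. ]
green 74 [366.8 237.5] [365.8 236.5   2.2   2.5]
grey 64 [384.7 228.5] [383.  227.5   3.8   2. ]
bright 68 [349.6 185.1] [348.2 184.2   2.8   2. ]
bright 332 [403.7 186.5] [398.2 184.8  11.    4. ]
bright 198 [368.6 186.7] [366.  185.5   5.5   2.8]
yellow 2843 [381.  192.6] [372.8 184.8  16.2  15.2]
yellow 288 [372.7 222.9] [369.5 219.5   7.8   6.2]
yellow 123 [366.5 237.5] [364.5 235.5   4.2   4.2]
```

```bash
python3 - <<'E'
from pose import *
for s in((373.9,222.4),(366.8,237.5)):
    for t in((383,195.5),(383.9,186.1)):
        p,e=tri(s,t);print(s,t,st(p).round(4),round(e,4))
t=cv2.imread("pics/t_a.png");h=cv2.cvtColor(cv2.resize(t[140:225,340:410],None,fx=4,fy=4,interpolation=cv2.INTER_CUBIC),cv2.COLOR_BGR2HSV)
for nm,lo,hi in(("green",(40,50,15),(90,255,255)),("yellow",(20,120,50),(34,255,255)),("white",(0,0,150),(180,80,255))):
    N,_,S,c=cv2.connectedComponentsWithStats(cv2.inRange(h,lo,hi))
    for i in range(1,N):
        if S[i,4]>30: print(nm,S[i,4],(c[i]/4+[340,140]-.4).round(1),(S[i,:4]/4+[340,140,0,0]).round(1))
s=cv2.imread("pics/s_a.png")
print(s[210:262:3,360:412:4].reshape(-1,14,3)[:, :, ::-1].tolist().__len__())
g=cv2.cvtColor(s,cv2.COLOR_BGR2HSV)
for v in range(210,262,2): print(v," ".join("%3d/%3d/%3d"%tuple(g[v,u]) for u in range(362,384,2)))
E
```

```text
(373.9, 222.4) (383, 195.5) [-0.0427 -0.0904  0.1494] 0.0
(373.9, 222.4) (383.9, 186.1) [-0.028  -0.0874  0.1459] 0.0209
(366.8, 237.5) (383, 195.5) [-0.0455 -0.0879  0.1058] 0.0264
(366.8, 237.5) (383.9, 186.1) [-0.0307 -0.0852  0.1027] 0.0482
green 55 [383.2 177.1] [382.8 176.5   2.    2.2]
green 195 [383.1 195.5] [381.8 194.2   4.    4. ]
yellow 95 [384.9 169. ] [382.8 168.    5.    3. ]
yellow 3930 [381.6 185.1] [376.5 168.8  14.2  34.5]
white 5938 [392.6 183.8] [374.8 140.   35.2  85. ]
white 7987 [397.4 201.6] [381.2 153.5  28.8  71.5]
white 531 [346.5 171.2] [343.8 168.5   6.5   6.5]
white 427 [370.  183.8] [363.2 183.   13.8   2.5]
white 197 [383.4 186.3] [382.  185.    4.    3.8]Traceback (most recent call last):
  File "<stdin>", line 11, in <module>
ValueError: cannot reshape array of size 702 into shape (14,3)
```

```bash
python3 - <<'E'
from pose import *
def WW(a,b,cx,cz,th,y):
    l=cx+a*np.cos(th)+b*np.sin(th); z=cz-a*np.sin(th)+b*np.cos(th)
    return [O[0]+.9997*l+.0262*y,O[1]-.0262*l+.9997*y,z]
for h in((0,.106,0,-.09),(-.011,.108,.19,-.09),(-.0055,.106,.1,-.09),(0,.106,-.21,-.09)):
    print(h,[proj("side",WW(a,b,*h[:3],y))[0].round(1).tolist() for a,b,y in((-.052,0,-.104),(-.052,-.02,-.104),(-.052,-.04,-.105),(-.052,-.048,-.105),(.052,-.048,-.105))])
s=cv2.imread("pics/s_a.png");g=cv2.cvtColor(s,cv2.COLOR_BGR2HSV)
for v in range(214,264,2): print(v," ".join("%3d/%3d/%3d"%tuple(g[v,u]) for u in range(352,386,2)))
E
```

```text
(0, 0.106, 0, -0.09) [[373.3, 239.9], [372.9, 246.3], [372.8, 252.7], [372.7, 255.1], [403.8, 243.7]]
(-0.011, 0.108, 0.19, -0.09) [[370.3, 237.3], [368.8, 244.0], [367.5, 250.8], [366.9, 253.4], [397.5, 248.0]]
(-0.0055, 0.106, 0.1, -0.09) [[371.7, 238.9], [370.7, 245.4], [370.0, 252.1], [369.6, 254.6], [400.6, 246.3]]
(0, 0.106, -0.21, -0.09) [[373.4, 243.3], [374.4, 248.9], [375.6, 254.7], [375.9, 256.9], [406.8, 239.1]]
214  13/157/174  12/163/ 72  13/163/ 50  12/163/ 50  13/137/ 39  11/141/ 38  12/148/ 38  13/118/ 41  16/ 69/ 70  16/ 70/ 69  17/ 70/ 69  17/ 70/ 69  17/ 68/ 68  15/ 74/ 55  11/107/ 38  14/103/ 37  14/117/ 37
216  13/157/172  14/155/ 82  14/165/ 48  13/153/ 50  13/137/ 39  13/141/ 38  13/145/ 37  14/145/ 37  15/ 94/ 49  17/ 70/ 69  17/ 67/ 69  17/ 70/ 69  17/ 70/ 69  20/ 64/ 80  18/ 71/ 61  16/ 80/ 48  16/ 67/ 65
218  13/157/151  13/156/132  13/158/ 55  14/165/ 48  14/148/ 38  14/145/ 37  13/141/ 38  13/141/ 38  13/141/ 38  14/113/ 43  18/ 93/ 74  17/ 68/ 68  18/ 68/ 68  18/ 68/ 68  17/ 64/ 76  19/ 66/ 73  19/ 61/ 92
220  13/158/160  14/158/150  13/155/146  13/157/
[... 3827 characters left out ...]
/ 44  13/127/ 46  12/ 94/ 54  12/ 56/ 68  17/131/ 74  10/ 43/ 71  12/ 96/ 72
258  13/157/171  13/157/148  11/123/ 60  10/ 49/ 63  12/ 32/ 79  10/ 49/ 63  10/ 78/ 49  12/ 80/ 48  12/121/ 61  13/142/ 54  13/162/ 60  13/160/ 59  13/154/ 53  13/127/ 52   9/ 45/ 74  10/ 45/ 68  12/115/ 71
260  13/159/167  13/158/170  13/159/151  13/141/ 76  11/ 80/ 51  12/106/ 53  13/146/ 98  13/153/ 95  13/162/ 77  13/157/ 73  13/156/ 62  13/159/ 61  13/160/ 59  14/165/ 54  13/153/ 50  13/ 88/ 61  13/156/ 62
262  13/157/171  13/159/167  13/158/169  13/158/165  13/157/117  13/159/125  14/158/118  13/157/ 78  14/163/ 78  13/156/ 77  13/157/ 73  13/156/ 62  14/155/ 61  12/153/ 60  14/159/ 56  13/158/ 50  14/157/ 57
```

```bash
python3 - <<'E'
from pose import *
q=fit([("top","g0",(383.1,195.5)),("top","w+",(383.4,186.3)),("top","g+",(383.2,177.1)),("side","g0",(373.9,222.4)),("side","g-",(366.8,237.5)),("side","w-",(369,230))],(-.03,.1,-.6,-.09))
cx,cz,th,y=q
for nm,a,b in(("com",0,-.016),("footL",-.052,-.056),("footR",.052,-.056),("crown",0,.05)): print(nm,(cx+a*np.cos(th)+b*np.sin(th)),cz-a*np.sin(th)+b*np.cos(th))
print("dist C-bar top",np.hypot(cx,cz-.156))
print(robot.read_state()["force"])
E
```

```text
cx -8.9 cz 103.8 mm tilt -36.7 deg y -90.1 res px [-0.2  0.1 -0.  -0.1  0.3 -0.2 -0.1 -0.  -0.   0.3 -0.1 -0.2]
com 0.0006917446174690874 0.09095941441056668
footL -0.017056143836063818 0.02780078510750983
footR 0.06628969228322579 0.09000586208340075
crown -0.03878455423261555 0.14385196425550048
dist C-bar top 0.052967525347250514
[-0.18540238  1.05153567 -0.54459306]
```

```bash
cat > blobs.py <<'E'
from pose import *
def blobs(im,x0,y0,w,h,mn=30):
    c=cv2.cvtColor(cv2.resize(im[y0:y0+h,x0:x0+w],None,fx=4,fy=4,interpolation=cv2.INTER_CUBIC),cv2.COLOR_BGR2HSV)
    Y=cv2.dilate(cv2.inRange(c,(15,120,55),(34,255,255)),np.ones((9,9)))
    for nm,lo,hi in(("green",(36,50,15),(92,255,255)),("white",(0,0,90),(180,85,255))):
        m=cv2.inRange(c,lo,hi)
        N,_,S,ce=cv2.connectedComponentsWithStats(m)
        for i in range(1,N):
            if mn<S[i,4]<400 and Y[int(ce[i][1]),int(ce[i][0])]: print("  ",nm,S[i,4],(ce[i]/4+[x0,y0]-.4).round(1))
def both(s,t,cz,cx=0,y=-.09):
    for n,im in(("side",s),("top",t)):
        u,v=proj(n,W("g0",cx,cz-.02,0,y))[0].astype(int);print(n);blobs(im,u-50,v-45,100,90)
E
python3 - <<'E'
from blobs import *
both(cv2.imread("pics/s6.png"),cv2.imread("pics/t6.png"),.25,-.014)
print({(n,k):proj(n,W(k,-.014,.2477,0,-.0885))[0].round(1).tolist() for n in("side","top") for k in B})
E
```

```text
side
   green 53 [370.4 175.3]
top
   green 93 [387.  188.9]
{('side', 'g-'): [372.0, 175.9], ('side', 'w-'): [378.5, 168.6], ('side', 'g0'): [386.1, 164.3], ('side', 'w+'): [393.3, 164.5], ('side', 'g+'): [398.8, 168.3], ('top', 'g-'): [387.6, 188.0], ('top', 'w-'): [388.4, 178.2], ('top', 'g0'): [388.8, 167.5], ('top', 'w+'): [388.7, 158.2], ('top', 'g+'): [388.1, 152.0]}
```

The jewel fit (residuals 0.3 px) shows the headband hanging on the bar alone but tilted 37°, so it slid during the hand-over. I'll re-pick it with the rod further left inside the arch, walk it back towards centre, and refit the pose after each step.

Request:
arm_command(increments="1 0 0 5 0; 1 0 0 10 0; 1 0 0 16 0; 1 0 0 19 0; 1 0 0 19 0")

```text
t: 22.0
tool_pos: [0.6082, -0.1922, 0.1335]
orientation: [-2.248, -2.192, 0.001]
force: [1.1, -0.7, -1.7]
opening: 0.0198
gripper_force: 59.9
```

Request:
arm_command(increments="1 0 -4 0 0; 1 0 -9 0 0; 1 0 -14 0 0; 1 0 -18 0 0; 1 0 -20 0 0")

```text
t: 22.5
tool_pos: [0.5884, -0.192, 0.1349]
orientation: [2.25, 2.193, 0.0]
force: [0.9, 0.4, -0.6]
opening: 0.0196
gripper_force: 59.9
```

```bash
cat > look.py <<'E'
import sys
from blobs import *
np.set_printoptions(precision=4,suppress=True)
f=[]
s=robot.read_camera("side");f.append(robot.read_state());t=robot.read_camera("top");f.append(robot.read_state())
for i in range(4): robot.read_camera("top");f.append(robot.read_state())
cv2.imwrite(f"pics/s_{sys.argv[1]}.png",s);cv2.imwrite(f"pics/t_{sys.argv[1]}.png",t)
p=f[-1]["tool_pos"];print("t",f[-1]["t"],"F",np.mean([x["force"] for x in f],0),"p",p,"rod lat,y,axis z",st(p-[0,0,.006]))
both(s,t,float(sys.argv[2]),float(sys.argv[3]))
E
python3 look.py b .104 -.009
```

```text
t 22.8 F [ 0.2683  0.1798 -0.8355] p [ 0.589  -0.1919  0.1347] rod lat,y,axis z [-0.0336 -0.1704  0.1287]
side
   green 79 [366.4 237.2]
top
   green 87 [383.2 177.1]
   green 130 [381.8 207. ]
```

```bash
sed -i 's/mn<S\[i,4\]<400/mn<S[i,4]<900/' blobs.py; python3 - <<'E'
from blobs import *
for k in "ab":
    print(k);both(cv2.imread(f"pics/s_{k}.png"),cv2.imread(f"pics/t_{k}.png"),.104,-.009)
q=(-.0089,.1038,np.radians(-36.7),-.0901)
print({(n,k):proj(n,W(k,*q))[0].round(1).tolist() for n in("side","top") for k in B})
E
```

```text
a
side
   green 89 [366.3 237.1]
   white 36 [366.8 224.8]
top
   green 74 [383.2 177. ]
b
side
   green 79 [366.4 237.2]
top
   green 87 [383.2 177.1]
   green 130 [381.8 207. ]
{('side', 'g-'): [366.8, 237.8], ('side', 'w-'): [368.9, 229.8], ('side', 'g0'): [373.8, 222.3], ('side', 'w+'): [380.7, 217.3], ('side', 'g+'): [388.0, 215.2], ('top', 'g-'): [381.3, 206.8], ('top', 'w-'): [382.2, 202.8], ('top', 'g0'): [382.9, 195.6], ('top', 'w+'): [383.4, 186.2], ('top', 'g+'): [383.5, 176.9]}
```

```bash
sed -i 's/np.ones((9,9))/np.ones((21,21))/' blobs.py; cat >> look.py <<'E'
g=np.array(eval(sys.argv[4])) if len(sys.argv)>4 else None
E
echo
```

Request:
arm_command(increments="1 0 0 -4 0; 1 0 0 -8 0; 1 0 0 -11 0; 1 0 0 -13 0; 1 0 0 -14 0")

```text
t: 23.3
tool_pos: [0.589, -0.192, 0.1491]
orientation: [2.249, 2.193, 0.0]
force: [0.5, 0.4, -0.8]
opening: 0.0194
gripper_force: 59.9
```

Request:
arm_command(increments="1 0 0 -0.5 0; 1 0 0 -1 0; 1 0 0 -1.5 0; 1 0 0 -2 0; 1 0 0 -2 0")

```text
t: 23.8
tool_pos: [0.5888, -0.1919, 0.1507]
orientation: [2.25, 2.193, 0.0]
force: [0.3, 0.2, -0.8]
opening: 0.0199
gripper_force: 59.9
```

Request:
arm_command(increments="1 0 0 -0.5 0; 1 0 0 -1 0; 1 0 0 -1.5 0; 1 0 0 -2 0; 1 0 0 -2 0")

```text
t: 24.3
tool_pos: [0.5889, -0.1919, 0.1527]
orientation: [2.249, 2.193, 0.0]
force: [-0.3, 0.7, -0.9]
opening: 0.0194
gripper_force: 59.9
```

Request:
arm_command(increments="1 0 0 -0.5 0; 1 0 0 -1 0; 1 0 0 -1.5 0; 1 0 0 -2 0; 1 0 0 -2 0")

```text
t: 24.8
tool_pos: [0.5888, -0.1919, 0.1547]
orientation: [2.25, 2.193, 0.0]
force: [-0.5, 0.2, -2.0]
opening: 0.0195
gripper_force: 59.9
```

```bash
python3 look.py c .104 -.012
```

```text
t 25.1 F [ 0.4968  0.0644 -1.59  ] p [ 0.5889 -0.1919  0.1546] rod lat,y,axis z [-0.0337 -0.1704  0.1486]
side
   green 79 [365.1 235.5]
   white 31 [381.3 177.3]
   white 387 [368.2 186.4]
   white 401 [378.3 222.1]
   white 99 [368.  227.3]
top
   green 82 [383.2 176.8]
   green 214 [383.3 195.2]
   green 104 [381.8 208.1]
   white 620 [380.6 159.9]
   white 206 [383.6 185.8]
```

Request:
arm_command(increments="1 0 0 -0.6 0; 1 0 0 -1.2 0; 1 0 0 -1.8 0; 1 0 0 -2.4 0; 1 0 0 -3 0")

```text
t: 25.6
tool_pos: [0.5888, -0.1919, 0.1576]
orientation: [-2.249, -2.193, 0.0]
force: [0.8, 0.1, -1.6]
opening: 0.0197
gripper_force: 59.9
```

Request:
arm_command(increments="1 0 0 -0.6 0; 1 0 0 -1.2 0; 1 0 0 -1.8 0; 1 0 0 -2.4 0; 1 0 0 -3 0")

```text
t: 26.1
tool_pos: [0.5888, -0.1919, 0.1607]
orientation: [2.25, 2.193, 0.0]
force: [-0.1, 0.8, -2.7]
opening: 0.0194
gripper_force: 59.9
```

```bash
python3 look.py d .108 -.018;  python3 - <<'E'
from pose import *
print("c");fit([("top","g0",(383.3,195.2)),("top","w+",(383.6,185.8)),("top","g+",(383.2,176.8)),("top","g-",(381.8,208.1)),("side","g-",(365.1,235.5)),("side","w-",(368,227.3))],(-.009,.104,-.6,-.09))
E
```

```text
t 26.4 F [ 0.207   0.204  -2.2582] p [ 0.5888 -0.1919  0.1606] rod lat,y,axis z [-0.0337 -0.1704  0.1546]
side
   green 84 [363.7 232.4]
   white 388 [368.2 186.5]
   white 329 [378.5 219.9]
   white 120 [367.5 224.5]
   white 36 [404.3 230.5]
top
   green 73 [383.3 176.4]
   green 221 [383.5 194.4]
   green 64 [381.8 209.2]
   white 556 [380.2 164.3]
   white 211 [383.6 184.9]
c
cx -15.4 cz 106.5 mm tilt -29.7 deg y -90.1 res px [-0.2  0.1 -0.1 -0.   0.3  0.  -0.2  0.1  0.  -0.1  0.2  0.1]
```

Request:
arm_command(increments="1 0 0 -1 0; 1 0 0 -2 0; 1 0 0 -3 0; 1 0 0 -4 0; 1 0 0 -5 0")

```text
t: 26.9
tool_pos: [0.5889, -0.1919, 0.1657]
orientation: [2.249, 2.193, 0.0]
force: [0.3, 1.6, -2.1]
opening: 0.0198
gripper_force: 59.9
```

Request:
arm_command(increments="1 0 0 -1 0; 1 0 0 -2 0; 1 0 0 -3 0; 1 0 0 -4 0; 1 0 0 -5 0")

```text
t: 27.4
tool_pos: [0.5887, -0.192, 0.1706]
orientation: [-2.249, -2.193, 0.0]
force: [0.7, 0.1, -3.7]
opening: 0.0196
gripper_force: 59.9
```

Request:
arm_command(increments="1 0 0 -1 0; 1 0 0 -2 0; 1 0 0 -3 0; 1 0 0 -4 0; 1 0 0 -4 0")

```text
t: 27.9
tool_pos: [0.5889, -0.192, 0.1748]
orientation: [2.249, 2.193, 0.0]
force: [0.6, 0.2, -4.0]
opening: 0.0198
gripper_force: 59.9
```

```bash
python3 look.py e .122 -.03;  python3 - <<'E'
from pose import *
print("d");fit([("top","g0",(383.5,194.4)),("top","w+",(383.6,184.9)),("top","g+",(383.3,176.4)),("top","g-",(381.8,209.2)),("side","g-",(363.7,232.4)),("side","w-",(367.5,224.5))],(-.009,.104,-.6,-.09))
E
```

```text
t 28.2 F [ 0.1033  0.0208 -4.0003] p [ 0.5888 -0.1919  0.1746] rod lat,y,axis z [-0.0338 -0.1704  0.1686]
side
   green 67 [362.4 225.7]
   white 386 [368.2 186.5]
   white 122 [367.4 218.3]
   white 33 [383.4 218.6]
   white 71 [328.1 245.9]
top
   green 93 [383.7 175.7]
   green 298 [384.2 192.7]
   white 305 [380.9 170. ]
   white 223 [384.1 183.3]
d
cx -22.0 cz 109.7 mm tilt -21.6 deg y -89.8 res px [-0.2  0.  -0.1  0.   0.1  0.2  0.   0.   0.1 -0.   0.3 -0.1]
```

```bash
python3 - <<'E'
from pose import *
q=fit([("top","g0",(384.2,192.7)),("top","w+",(384.1,183.3)),("top","g+",(383.7,175.7)),("side","g-",(362.4,225.7)),("side","w-",(367.4,218.3))],(-.03,.12,-.1,-.09))
cx,cz,th,y=q
print("com",cx-.016*np.sin(th),"rod world ang",np.degrees(np.arctan2(-.0338-cx,.1686-cz)),"dist",np.hypot(-.0338-cx,.1686-cz))
E
```

```text
cx -30.2 cz 123.4 mm tilt -12.3 deg y -89.9 res px [-0.3  0.1 -0.1  0.1  0.1  0.2  0.2  0.1  0.3 -0.2]
com -0.026757196829436614 rod world ang -4.590333316848578 dist 0.04537014205602372
```

Request:
arm_command(increments="1 0 2 -1 0; 1 0 4 -1 0; 1 0 7 -1 0; 1 0 10 -1 0; 1 0 13 -1 0")

```text
t: 28.7
tool_pos: [0.6021, -0.1923, 0.1755]
orientation: [-2.249, -2.193, 0.0]
force: [-0.2, -0.3, -3.6]
opening: 0.0196
gripper_force: 59.9
```

Request:
arm_command(increments="1 0 3 0 0; 1 0 5 0 0; 1 0 7 0 0; 1 0 8 0 0; 1 0 8 0 0")

```text
t: 29.2
tool_pos: [0.6099, -0.1925, 0.1756]
orientation: [-2.25, -2.193, 0.0]
force: [-0.1, 0.0, -4.5]
opening: 0.0194
gripper_force: 59.9
```

```bash
python3 look.py f .124 -.014
```

```text
t 29.5 F [ 0.2682  0.1698 -3.679 ] p [ 0.6097 -0.1925  0.1757] rod lat,y,axis z [-0.0128 -0.1704  0.1697]
side
   green 59 [368.6 222.2]
   white 329 [368.2 186.1]
   white 125 [374.  214.9]
top
   green 94 [383.7 167.7]
   green 285 [384.3 183.8]
   white 217 [384.3 174.6]
```

```bash
cat > eq.py <<'E'
from pose import *
def rep(obs,rod,x0=(-.012,.12,-.1,-.09)):
    q=fit(obs,x0);cx,cz,th,y=q
    a=np.arctan2(rod[0]-cx,rod[1]-cz)
    print("  com lat %.1f crown lat %.1f rod: world %.1f body %.1f dist %.1f | bar(0,.150): world %.1f body %.1f dist %.1f"%(1e3*(cx-.016*np.sin(th)),1e3*(cx+.05*np.sin(th)),np.degrees(a),np.degrees(a-th),1e3*np.hypot(rod[0]-cx,rod[1]-cz),np.degrees(np.arctan2(-cx,.15-cz)),np.degrees(np.arctan2(-cx,.15-cz)-th),1e3*np.hypot(cx,.15-cz)))
E
python3 - <<'E'
from eq import *
rep([("top","g0",(384.3,183.8)),("top","w+",(384.3,174.6)),("top","g+",(383.7,167.7)),("side","g-",(368.6,222.2)),("side","w-",(374,214.9))],(-.0128,.1697))
E
```

```text
cx -12.7 cz 124.9 mm tilt -8.7 deg y -89.7 res px [-0.2  0.1 -0.2  0.2  0.1  0.2  0.3  0.   0.3 -0.2]
  com lat -10.2 crown lat -20.3 rod: world -0.2 body 8.6 dist 44.8 | bar(0,.150): world 26.7 body 35.5 dist 28.2
```

Request:
arm_command(increments="1 0 -2 2 0; 1 0 -2 5 0; 1 0 -2 8 0; 1 0 -2 11 0; 1 0 -2 12 0")

```text
t: 30.0
tool_pos: [0.6075, -0.1923, 0.1629]
orientation: [-2.249, -2.192, 0.001]
force: [-0.5, -0.6, -3.7]
opening: 0.0199
gripper_force: 59.9
```

Request:
arm_command(increments="1 0 0 0.5 0; 1 0 0 1 0; 1 0 0 1.5 0; 1 0 0 2 0; 1 0 0 2 0")

```text
t: 30.5
tool_pos: [0.6078, -0.1925, 0.1617]
orientation: [2.249, 2.193, -0.0]
force: [0.5, -0.3, -4.5]
opening: 0.0196
gripper_force: 59.9
```

Request:
arm_command(increments="1 0 0 0.5 0; 1 0 0 1 0; 1 0 0 1.5 0; 1 0 0 2 0; 1 0 0 2 0")

```text
t: 31.0
tool_pos: [0.6078, -0.1924, 0.1596]
orientation: [-2.25, -2.193, 0.0]
force: [-0.0, 0.3, -3.5]
opening: 0.0199
gripper_force: 59.9
```

```bash
python3 look.py g .110 -.014
```

```text
t 31.3 F [-0.5339 -0.4191 -2.3017] p [ 0.6079 -0.1924  0.1597] rod lat,y,axis z [-0.0147 -0.1704  0.1537]
side
   green 74 [368.3 228.8]
   white 390 [368.2 186.5]
   white 457 [385.7 217.2]
   white 125 [373.3 221.5]
   white 37 [366.2 224.2]
top
   green 79 [383.2 169.6]
   green 286 [383.7 186.3]
   white 292 [380.5 164. ]
   white 204 [368.1 174.8]
   white 198 [383.7 177.1]
   white 118 [333.5 227.7]
```

Request:
arm_command(increments="1 0 0 0.5 0; 1 0 0 1 0; 1 0 0 1.5 0; 1 0 0 2 0; 1 0 0 2 0")

```text
t: 31.8
tool_pos: [0.6078, -0.1924, 0.1576]
orientation: [-2.25, -2.193, -0.0]
force: [-0.3, 0.0, -2.4]
opening: 0.0195
gripper_force: 59.9
```

```bash
python3 look.py h .108 -.01
```

```text
t 32.1 F [-0.3442  0.0125 -1.9505] p [ 0.6079 -0.1924  0.1577] rod lat,y,axis z [-0.0147 -0.1704  0.1517]
side
   green 68 [368.9 230.4]
   white 392 [368.2 186.5]
   white 37 [350.5 197.8]
   white 442 [385.4 219.4]
   white 131 [373.4 222.6]
   white 48 [367.2 224.7]
top
   green 83 [383.3 169.4]
   green 249 [383.6 186.6]
   white 439 [380.3 161.6]
   white 196 [367.5 174.8]
   white 195 [383.7 177.4]
```

Request:
arm_command(increments="1 0 0 0.5 0; 1 0 0 1 0; 1 0 0 1.5 0; 1 0 0 2 0; 1 0 0 2 0")

```text
t: 32.6
tool_pos: [0.6078, -0.1924, 0.1556]
orientation: [-2.25, -2.193, 0.0]
force: [-0.7, -0.4, -0.4]
opening: 0.0195
gripper_force: 59.9
```

```bash
python3 look.py i .107 -.01
```

```text
t 32.9 F [ 0.2475  0.1634 -1.0975] p [ 0.6078 -0.1924  0.1557] rod lat,y,axis z [-0.0147 -0.1704  0.1497]
side
   green 78 [369.4 231.3]
   white 393 [368.2 186.5]
   white 44 [350.5 197.2]
   white 392 [385.5 219.9]
   white 128 [373.4 223.6]
   white 45 [368.  225.2]
top
   green 81 [383.3 169.3]
   green 234 [383.4 187. ]
   green 38 [381.6 202.2]
   white 426 [380.7 159.3]
   white 211 [383.7 177.6]
```

```bash
python3 - <<'E'
from eq import *
rep([("top","g0",(383.7,186.3)),("top","w+",(383.7,177.1)),("top","g+",(383.2,169.6)),("side","g-",(368.3,228.8)),("side","w-",(373.3,221.5))],(-.0147,.1537))
rep([("top","g0",(383.6,186.6)),("top","w+",(383.7,177.4)),("top","g+",(383.3,169.4)),("side","g-",(368.9,230.4)),("side","w-",(373.4,222.6))],(-.0147,.1517))
rep([("top","g0",(383.4,187)),("top","w+",(383.7,177.6)),("top","g+",(383.3,169.3)),("top","g-",(381.6,202.2)),("side","g-",(369.4,231.3)),("side","w-",(373.4,223.6))],(-.0147,.1497))
E
```

```text
cx -11.0 cz 107.8 mm tilt -12.4 deg y -89.9 res px [-0.2  0.1 -0.1  0.1  0.1  0.3  0.3  0.1  0.3 -0.2]
  com lat -7.5 crown lat -21.8 rod: world -4.6 body 7.8 dist 46.1 | bar(0,.150): world 14.6 body 27.0 dist 43.6
cx -7.5 cz 106.2 mm tilt -16.4 deg y -90.0 res px [-0.2  0.1 -0.1  0.   0.1  0.3  0.2 -0.1  0.3 -0. ]
  com lat -3.0 crown lat -21.6 rod: world -9.0 body 7.4 dist 46.1 | bar(0,.150): world 9.7 body 26.0 dist 44.5
cx -4.2 cz 105.7 mm tilt -20.3 deg y -89.7 res px [-0.2  0.1 -0.2  0.   0.   0.2  0.2  0.   0.1  0.   0.3 -0.1]
  com lat 1.3 crown lat -21.6 rod: world -13.4 body 6.9 dist 45.2 | bar(0,.150): world 5.5 body 25.8 dist 44.5
```

Theory and measurement now agree: the bar holds it at body angle 26° with tilt −20°. I'll re-pick further left, then drift right while rising so that the right leg stays clear of the ledge.

Request:
arm_command(increments="1 0 0 5 0; 1 0 0 10 0; 1 0 0 16 0; 1 0 0 20 0; 1 0 0 20 0")

```text
t: 33.4
tool_pos: [0.6072, -0.1921, 0.1343]
orientation: [-2.248, -2.192, 0.001]
force: [-0.5, 0.3, -0.7]
opening: 0.0195
gripper_force: 59.9
```

Request:
arm_command(increments="1 0 -5 0 0; 1 0 -10 0 0; 1 0 -15 0 0; 1 0 -18 0 0; 1 0 -18 0 0")

```text
t: 33.9
tool_pos: [0.5894, -0.192, 0.1359]
orientation: [2.25, 2.193, 0.0]
force: [-0.2, 0.5, -1.1]
opening: 0.0198
gripper_force: 59.9
```

Request:
arm_command(increments="1 0 0 -4 0; 1 0 0 -8 0; 1 0 0 -10 0; 1 0 0 -11 0; 1 0 0 -12 0")

```text
t: 34.4
tool_pos: [0.5899, -0.192, 0.1478]
orientation: [2.249, 2.193, 0.0]
force: [0.5, -0.0, -1.2]
opening: 0.0194
gripper_force: 59.9
```

Request:
arm_command(increments="1 0 0 -1 0; 1 0 0 -2 0; 1 0 0 -3 0; 1 0 0 -4 0; 1 0 0 -4 0")

```text
t: 34.9
tool_pos: [0.5899, -0.192, 0.1518]
orientation: [2.25, 2.193, 0.0]
force: [1.2, 0.1, -2.5]
opening: 0.0192
gripper_force: 59.9
```

Request:
arm_command(increments="1 0 0 -1 0; 1 0 0 -2 0; 1 0 0 -3 0; 1 0 0 -4 0; 1 0 0 -4 0")

```text
t: 35.4
tool_pos: [0.5899, -0.192, 0.1558]
orientation: [2.249, 2.193, 0.0]
force: [-0.3, 0.3, -2.2]
opening: 0.0198
gripper_force: 59.9
```

```bash
python3 look.py j .108 -.012
```

```text
t 35.7 F [ 0.172  -0.0829 -2.3735] p [ 0.5898 -0.1919  0.1556] rod lat,y,axis z [-0.0327 -0.1704  0.1496]
side
   green 63 [367.9 227.6]
   white 47 [380.9 177.1]
   white 389 [368.2 186.5]
top
   green 84 [383.2 169.7]
   green 291 [383.6 186.1]
   green 109 [383.2 203.3]
   white 146 [383.6 176.9]
   white 189 [383.5 195.4]
```

Request:
arm_command(increments="1 0 0 -1 0; 1 0 0 -2 0; 1 0 0 -3 0; 1 0 0 -4 0; 1 0 0 -4 0")

```text
t: 36.2
tool_pos: [0.5899, -0.192, 0.1599]
orientation: [2.249, 2.193, 0.0]
force: [0.2, 0.2, -2.0]
opening: 0.0197
gripper_force: 59.9
```

```bash
python3 look.py k .112 -.015
```

```text
t 36.5 F [ 0.3383  0.103  -2.2989] p [ 0.5898 -0.1919  0.1596] rod lat,y,axis z [-0.0328 -0.1703  0.1536]
side
   green 54 [367.7 225.6]
   white 34 [381.4 175.4]
   white 389 [368.2 186.4]
   white 37 [350.5 197.4]
   white 328 [378.7 219.9]
top
   green 105 [383.1 169.9]
   green 271 [383.8 185.4]
   green 90 [383.4 203.5]
   white 150 [383.6 176.5]
   white 189 [383.7 194.8]
   white 47 [377.2 213. ]
```

```bash
python3 - <<'E'
from eq import *
rep([("top","g0",(383.6,186.1)),("top","w+",(383.6,176.9)),("top","g+",(383.2,169.7)),("top","g-",(383.2,203.3)),("top","w-",(383.5,195.4)),("side","g-",(367.9,227.6))],(-.0327,.1496))
rep([("top","g0",(383.8,185.4)),("top","w+",(383.6,176.5)),("top","g+",(383.1,169.9)),("top","g-",(383.4,203.5)),("top","w-",(383.7,194.8)),("side","g-",(367.7,225.6))],(-.0328,.1536))
E
```

```text
cx -14.4 cz 109.8 mm tilt -8.7 deg y -90.4 res px [ 0.2 -0.1  0.2  0.1  0.3  0.4 -0.7 -0.1 -0.2 -0.   0.4 -0.1]
  com lat -11.9 crown lat -21.9 rod: world -24.7 body -16.0 dist 43.8 | bar(0,.150): world 19.6 body 28.4 dist 42.7
cx -18.0 cz 112.7 mm tilt -4.2 deg y -90.3 res px [ 0.1 -0.   0.3  0.1  0.4  0.4 -0.6 -0.4 -0.2  0.1  0.3 -0.1]
  com lat -16.9 crown lat -21.7 rod: world -19.8 body -15.7 dist 43.5 | bar(0,.150): world 25.8 body 29.9 dist 41.5
```

Request:
arm_command(increments="1 0 0.5 -1 0; 1 0 1 -2 0; 1 0 1.5 -3 0; 1 0 2.5 -4 0; 1 0 3.5 -5 0")

```text
t: 37.0
tool_pos: [0.5934, -0.192, 0.1646]
orientation: [-2.25, -2.193, 0.0]
force: [0.2, 1.0, -4.2]
opening: 0.0196
gripper_force: 59.9
```

Request:
arm_command(increments="1 0 1 -1 0; 1 0 2 -2 0; 1 0 3 -3 0; 1 0 4 -4 0; 1 0 5 -5 0")

```text
t: 37.5
tool_pos: [0.5984, -0.1922, 0.1697]
orientation: [-2.25, -2.193, 0.0]
force: [0.7, -0.2, -4.0]
opening: 0.0199
gripper_force: 59.9
```

```bash
python3 look.py l .118 -.02
```

```text
t 37.8 F [-0.038  -0.5523 -3.7676] p [ 0.5982 -0.1922  0.1696] rod lat,y,axis z [-0.0243 -0.1704  0.1636]
side
   green 52 [369.8 219.6]
   white 387 [368.2 186.5]
   white 36 [362.9 250.7]
top
   green 89 [383.3 167.7]
   green 243 [384.2 180.5]
   green 76 [384.  199.1]
   white 151 [383.7 172.6]
   white 202 [384.2 189.8]
```

Request:
arm_command(increments="1 0 1 -1 0; 1 0 2.5 -2 0; 1 0 4 -3 0; 1 0 5.5 -4 0; 1 0 7 -5 0")

```text
t: 38.3
tool_pos: [0.6055, -0.1924, 0.1748]
orientation: [2.25, 2.193, 0.0]
force: [0.2, 0.1, -4.0]
opening: 0.0198
gripper_force: 59.9
```

```bash
python3 look.py m .123 -.017
```

```text
t 38.6 F [-0.2348  0.0839 -3.9474] p [ 0.6053 -0.1923  0.1746] rod lat,y,axis z [-0.0173 -0.1704  0.1686]
side
   green 62 [387.7 208.7]
   green 40 [372.3 216.9]
   white 331 [368.2 186.1]
   white 32 [383.8 219.1]
   white 104 [360.4 243.7]
top
   green 91 [383.4 164.7]
   green 244 [384.3 177. ]
   green 77 [384.2 195.8]
   white 160 [384.  169.3]
   white 219 [366.2 174.8]
   white 220 [384.3 186.4]
```

```bash
python3 - <<'E'
from eq import *
rep([("top","g0",(384.3,177)),("top","w+",(384,169.3)),("top","g+",(383.4,164.7)),("top","g-",(384.2,195.8)),("top","w-",(384.3,186.4)),("side","g-",(372.3,216.9)),("side","g0",(387.7,208.7))],(-.0173,.1686))
E
```

```text
cx -13.8 cz 123.2 mm tilt 10.7 deg y -90.5 res px [ 0.2 -0.3  0.2  0.   0.2  0.5 -0.5 -0.1 -0.1 -0.1  0.6  0.3 -0.7 -0.3]
  com lat -16.8 crown lat -4.5 rod: world -4.4 body -15.1 dist 45.5 | bar(0,.150): world 27.3 body 16.6 dist 30.2
```

Request:
arm_command(increments="1 0 1 0 0; 1 0 2.5 0 0; 1 0 4 0 0; 1 0 5.2 0 0; 1 0 5.2 0 0")

```text
t: 39.1
tool_pos: [0.6107, -0.1925, 0.1746]
orientation: [2.249, 2.193, 0.0]
force: [-0.6, -0.0, -3.6]
opening: 0.02
gripper_force: 59.9
```

Request:
arm_command(increments="1 0 0 2 0; 1 0 0 4 0; 1 0 0 6 0; 1 0 0 8 0; 1 0 0 9 0")

```text
t: 39.6
tool_pos: [0.6103, -0.1924, 0.1652]
orientation: [-2.249, -2.193, 0.0]
force: [0.7, 0.1, -3.6]
opening: 0.0197
gripper_force: 59.9
```

Request:
arm_command(increments="1 0 0 0.5 0; 1 0 0 1 0; 1 0 0 1.5 0; 1 0 0 2 0; 1 0 0 2.5 0")

```text
t: 40.1
tool_pos: [0.6106, -0.1925, 0.1632]
orientation: [2.249, 2.193, 0.0]
force: [0.1, -0.2, -3.7]
opening: 0.0197
gripper_force: 59.9
```

```bash
python3 look.py n .110 -.01
```

```text
t 40.4 F [ 0.4201 -0.1016 -3.7575] p [ 0.6105 -0.1925  0.1632] rod lat,y,axis z [-0.012  -0.1704  0.1572]
side
   green 56 [389.1 212.2]
   green 47 [373.6 220.4]
   white 351 [368.2 186.3]
   white 38 [366.  224.4]
   white 91 [411.6 227. ]
   white 76 [362.3 247. ]
top
   green 83 [383. 164.]
   green 234 [383.9 176.2]
   green 63 [383.6 195. ]
   white 153 [383.6 168.7]
   white 242 [367.8 174.6]
   white 202 [383.9 185.6]
```

Request:
arm_command(increments="1 0 0 0.5 0; 1 0 0 1 0; 1 0 0 1.5 0; 1 0 0 2 0; 1 0 0 2.5 0")

```text
t: 40.9
tool_pos: [0.6105, -0.1925, 0.1606]
orientation: [-2.25, -2.193, -0.0]
force: [0.5, 0.1, -3.8]
opening: 0.0196
gripper_force: 59.9
```

```bash
python3 look.py o .107 -.005
```

```text
t 41.2 F [-0.0765 -0.0953 -4.0464] p [ 0.6105 -0.1925  0.1607] rod lat,y,axis z [-0.012  -0.1704  0.1547]
side
   green 49 [388.9 212.7]
   green 44 [373.5 221.2]
   white 375 [368.2 186.4]
   white 40 [366.3 224.3]
   white 74 [362.2 247.9]
top
   green 82 [383.  164.4]
   green 237 [383.8 176.5]
   green 70 [383.7 195.1]
   white 156 [383.5 169. ]
   white 223 [367.3 174.8]
   white 205 [383.8 185.8]
```

Request:
arm_command(increments="1 0 0 0.5 0; 1 0 0 1 0; 1 0 0 1.5 0; 1 0 0 2 0; 1 0 0 2.5 0")

```text
t: 41.7
tool_pos: [0.6105, -0.1925, 0.1581]
orientation: [2.25, 2.193, -0.0]
force: [0.1, -0.3, -3.1]
opening: 0.0195
gripper_force: 59.9
```

```bash
python3 look.py p .107 -.003
```

```text
t 42.0 F [-0.3108 -0.1457 -2.9201] p [ 0.6106 -0.1925  0.1583] rod lat,y,axis z [-0.012  -0.1704  0.1523]
side
   green 51 [373.7 222.5]
   white 380 [368.2 186.4]
   white 40 [350.5 197.3]
   white 53 [367.3 224.7]
top
   green 82 [383.  163.7]
   green 251 [383.8 176.9]
   green 64 [383.5 195.4]
   white 146 [383.5 168.9]
   white 199 [368.  174.8]
   white 201 [383.7 186.2]
```

Request:
arm_command(increments="1 0 0 0.5 0; 1 0 0 1 0; 1 0 0 1.5 0; 1 0 0 2 0; 1 0 0 2 0")

```text
t: 42.5
tool_pos: [0.6106, -0.1925, 0.1562]
orientation: [2.249, 2.193, 0.0]
force: [0.4, -0.7, -2.5]
opening: 0.0194
gripper_force: 59.9
```

```bash
python3 look.py q .107 -.003|grep -v white
```

```text
t 42.8 F [ 0.2123 -0.1827 -1.2686] p [ 0.6106 -0.1925  0.1562] rod lat,y,axis z [-0.012  -0.1704  0.1502]
side
   green 57 [373.8 224.2]
top
   green 90 [383.1 162.7]
   green 253 [383.7 177.2]
   green 77 [383.4 195.4]
```

Request:
arm_command(increments="1 0 0 0.5 0; 1 0 0 1 0; 1 0 0 1.5 0; 1 0 0 2 0; 1 0 0 2 0")

```text
t: 43.3
tool_pos: [0.6104, -0.1925, 0.154]
orientation: [-2.249, -2.193, 0.0]
force: [-0.5, 0.2, -1.7]
opening: 0.0195
gripper_force: 59.9
```

```bash
python3 look.py r .107 -.003|grep -v white
```

```text
t 43.6 F [ 0.0555  0.1051 -1.2624] p [ 0.6105 -0.1925  0.1542] rod lat,y,axis z [-0.012  -0.1704  0.1482]
side
   green 46 [374.1 224.5]
top
   green 81 [383.1 162.4]
   green 258 [383.7 177.3]
   green 77 [383.3 195.4]
```

Request:
arm_command(increments="1 0 0 0.5 0; 1 0 0 1 0; 1 0 0 1.5 0; 1 0 0 2 0; 1 0 0 2 0")

```text
t: 44.1
tool_pos: [0.6104, -0.1924, 0.152]
orientation: [-2.249, -2.193, 0.0]
force: [-1.0, 0.3, -0.8]
opening: 0.0198
gripper_force: 59.9
```

```bash
python3 look.py s .107 -.003;python3 - <<'E'
from eq import *
rep([("top","g0",(383.8,176.9)),("top","w+",(383.5,168.9)),("top","g+",(383,163.7)),("top","g-",(383.5,195.4)),("top","w-",(383.7,186.2)),("side","g-",(373.7,222.5))],(-.012,.1523))
E
```

```text
t 44.4 F [ 0.0771  0.0424 -1.5061] p [ 0.6105 -0.1925  0.1522] rod lat,y,axis z [-0.012  -0.1704  0.1462]
side
   green 54 [373.9 224.5]
   white 392 [368.2 186.5]
   white 67 [368.8 225.2]
   white 92 [411.3 230.8]
top
   green 79 [383.  162.4]
   green 258 [383.7 177.3]
   green 73 [383.3 195.4]
   white 144 [383.6 168.7]
   white 211 [368.1 174.8]
   white 198 [383.6 186.7]
cx -4.8 cz 109.8 mm tilt 4.4 deg y -90.2 res px [ 0.1 -0.1  0.2  0.   0.2  0.2 -0.6 -0.  -0.1  0.2  0.3 -0.1]
  com lat -6.1 crown lat -1.0 rod: world -9.6 body -14.0 dist 43.1 | bar(0,.150): world 6.9 body 2.4 dist 40.5
```

```bash
python3 - <<'E'
from eq import *
rep([("top","g0",(383.7,177.3)),("top","w+",(383.6,168.7)),("top","g+",(383,162.4)),("top","g-",(383.3,195.4)),("top","w-",(383.6,186.7)),("side","g-",(373.9,224.5))],(-.012,.1462))
E
```

```text
cx 1.6 cz 108.5 mm tilt -2.9 deg y -90.1 res px [ 0.1  0.   0.2  0.1  0.4  0.3 -0.6 -0.2 -0.2  0.1  0.5 -0.1]
  com lat 2.4 crown lat -1.0 rod: world -19.8 body -16.8 dist 40.1 | bar(0,.150): world -2.1 body 0.8 dist 41.6
```

Request:
arm_command(increments="1 0 0 4 0; 1 0 0 9 0; 1 0 0 14 0; 1 0 0 19 0; 1 0 0 22 0")

```text
t: 44.9
tool_pos: [0.6101, -0.1923, 0.1291]
orientation: [-2.249, -2.192, 0.001]
force: [0.1, 0.8, -0.8]
opening: 0.0196
gripper_force: 59.9
```

```bash
python3 look.py u .107 -.003; python3 go.py
```

```text
t 45.2 F [-0.2617 -0.1848 -1.3705] p [ 0.6107 -0.1926  0.1305] rod lat,y,axis z [-0.0118 -0.1705  0.1245]
side
   white 390 [368.2 186.5]
   white 31 [387.5 185.6]
   white 44 [350.5 196.8]
   white 35 [368.3 226. ]
top
   green 80 [383.  162.5]
   green 255 [383.7 177.3]
   green 69 [383.3 195.4]
   white 148 [383.6 168.7]
   white 177 [368.5 174.9]
   white 198 [383.7 186.7]
t 45.2 p [ 0.6107 -0.1926  0.1305] yaw 88.54 tilt [ 0.0005 -0.0002 -1.    ] F [-0.3008  0.0526 -1.4422] M [-0.0911  0.0506  0.0039] op 0.01970504266063259 59.867711663246155 q [-0.3855  0.3124  1.4889  0.      1.3397 -0.36  ]
```

It hangs balanced (crown within about 1 mm of the bar's axis, tilt about 3° or less) and stays put with the rod clear. I slip the hook straight out.

Request:
arm_command(increments="1 -10 0 0 0; 1 -22 0 0 0; 1 -34 0 0 0; 1 -46 0 0 0; 1 -58 0 0 0")

```text
t: 45.7
tool_pos: [0.6089, -0.252, 0.1301]
orientation: [2.25, 2.192, -0.0]
force: [-0.0, -0.4, 0.1]
opening: 0.0195
gripper_force: 59.9
```

Request:
arm_command(increments="1 -15 0 0 0; 1 -30 0 0 0; 1 -45 0 0 0; 1 -58 0 0 0; 1 -66 0 0 0")

```text
t: 46.2
tool_pos: [0.6072, -0.318, 0.13]
orientation: [2.251, 2.192, -0.0]
force: [1.1, -0.8, -1.0]
opening: 0.0198
gripper_force: 59.9
```

Request:
arm_command(increments="1 0 0 0 0; 1 0 0 0 0")

```text
t: 46.4
tool_pos: [0.6074, -0.3163, 0.13]
orientation: [-2.25, -2.192, -0.0]
force: [-0.6, 0.1, -0.5]
opening: 0.0197
gripper_force: 59.9
```

```bash
python3 look.py v .107 -.003; python3 go.py .3948,-.2416,.1306,87.77
```

```text
t 46.7 F [ 0.3877  0.0811 -1.0653] p [ 0.6075 -0.3159  0.1302] rod lat,y,axis z [-0.0118 -0.2938  0.1242]
side
   green 160 [386.8 213.6]
   green 72 [374.  224.3]
   white 407 [368.2 186.6]
   white 43 [422.7 207.5]
   white 115 [393.7 212.5]
   white 105 [379.9 217.6]
   white 103 [368.4 224.1]
   white 37 [384.3 225.3]
   white 275 [371.1 253. ]
   white 31 [421.7 262.3]
top
   green 47 [383.  162.4]
   green 265 [383.8 177.3]
   green 99 [383.1 195.3]
   white 183 [383.6 168.7]
   white 57 [357.7 173.1]
   white 400 [364.  174.6]
   white 205 [383.6 186.7]
   white 326 [382.6 206.7]
t 46.7 p [ 0.6075 -0.3159  0.1302] yaw 88.58 tilt [ 0.0001 -0.     -1.    ] F [-0.4858 -0.2137 -0.7829] M [-0.0709  0.0935  0.0506] op 0.019529779778897714 59.86782431602478 q [-0.5544  0.4274  1.3453  0.      1.3689 -0.5296]
.3948,-.2416,.1306,87.77 -> [  69.  -214.5   -0.4] turn 0.0141
```

Request:
arm_command(increments="1 0 -20 0 0; 1 0 -55 0 0.005; 1 0 -95 0 0.01; 1 0 -135 0 0.014; 1 0 -170 0 0.014")

```text
t: 47.2
tool_pos: [0.4357, -0.3116, 0.1301]
orientation: [-2.265, -2.177, 0.0]
force: [0.1, -0.9, -0.4]
opening: 0.0195
gripper_force: 59.9
```

Request:
arm_command(increments="1 10 -20 0 0; 1 30 -36 0 0; 1 50 -43 0 0; 1 63 -43 0 0; 1 66 -43 0 0")

```text
t: 47.7
tool_pos: [0.3975, -0.2434, 0.1304]
orientation: [2.263, 2.178, 0.001]
force: [0.2, 0.2, -0.9]
opening: 0.0197
gripper_force: 59.9
```

Request:
arm_command(increments="1 0 0 0 0; 1 0 0 0 0; 1 0 0 0 0")

```text
t: 48.0
tool_pos: [0.3973, -0.245, 0.1302]
orientation: [2.265, 2.177, -0.0]
force: [-0.0, -0.1, -0.5]
opening: 0.0202
gripper_force: 59.9
```

```bash
python3 go.py .3948,-.2416,.06,87.77; python3 - <<'E'
from eq import *
rep([("top","g0",(383.8,177.3)),("top","w+",(383.6,168.7)),("top","g+",(383,162.4)),("top","g-",(383.1,195.3)),("top","w-",(383.6,186.7)),("side","g-",(374,224.3)),("side","g0",(386.8,213.6)),("side","w+",(393.7,212.5)),("side","w-",(379.9,217.6))],(-.012,.1462))
t=robot.read_camera("top");cv2.imwrite("pics/t_w.png",t)
p0=robot.read_state()["tool_pos"]
# rod centreline in top view: bright low-saturation pixels near the expected rod
h=cv2.cvtColor(t,cv2.COLOR_BGR2HSV)
d=np.array([np.cos(np.radians(87.77)),np.sin(np.radians(87.77))])
for r in(.07,.08,.09,.1,.11,.12,.125,.13,.135,.14):
    u,v=proj("top",[*(p0[:2]+r*d),p0[2]-.006+.004])[0]
    col=h[int(v)-8:int(v)+9,int(round(u))];m=(col[:,1]<70)&(col[:,2]>90)
    print(r,u.round(1),v.round(1),"rod row",(np.where(m)[0].mean()+int(v)-8) if m.any() else None,m.sum())
E
```

```text
t 48.0 p [ 0.3973 -0.245   0.1302] yaw 87.73 tilt [-0.     -0.0002 -1.    ] F [-0.0102 -0.0621 -0.5024] M [-0.1023  0.0751 -0.009 ] op 0.020168342660258555 59.86774742603302 q [-0.6624 -0.1511  1.9791 -0.0002  1.3134 -0.6227]
.3948,-.2416,.06,87.77 -> [ 3.3 -2.7 70.2] turn -0.0007
cx 1.0 cz 107.3 mm tilt -2.3 deg y -90.0 res px [-0.1  0.1  0.   0.2  0.3  0.5 -0.5  0.  -0.3  0.2  0.3  0.3  0.4 -0.5
  0.3 -0.   0.3  0. ]
  com lat 1.7 crown lat -1.0 rod: world -18.6 body -16.3 dist 41.0 | bar(0,.150): world -1.4 body 0.9 dist 42.7
0.07 408.9 270.8 rod row 270.5 2
0.08 404.8 270.6 rod row 270.0 3
0.09 400.7 270.4 rod row 270.5 4
0.1 396.6 270.3 rod row 270.5 4
0.11 392.5 270.1 rod row 270.0 3
0.12 388.4 269.9 rod row 270.0 3
0.125 386.3 269.9 rod row 270.0 3
0.13 384.3 269.8 rod row 270.0 3
0.135 382.2 269.7 rod row None 0
0.14 380.1 269.6 rod row None 0
```

Request:
arm_command(increments="1 3.3 -2.6 0 0; 1 3.3 -2.6 15 0; 1 3.3 -2.6 35 0; 1 3.3 -2.6 55 0; 1 3.3 -2.6 65 0")

```text
t: 48.55
tool_pos: [0.3935, -0.2403, 0.0633]
orientation: [-2.263, -2.175, 0.001]
force: [-0.2, 0.0, -1.2]
opening: 0.0195
gripper_force: 59.9
```

Request:
arm_command(increments="1 0 0 2 0; 1 0 0 3 0; 1 0 0 4 0; 1 0 0 4 0; 1 0 0 4 0")

```text
t: 49.05
tool_pos: [0.395, -0.2414, 0.0618]
orientation: [2.264, 2.176, 0.0]
force: [-0.1, -1.1, -0.8]
opening: 0.0197
gripper_force: 59.9
```

```bash
python3 go.py .3948,-.2416,.0406,87.77
```

```text
t 49.05 p [ 0.395  -0.2414  0.0618] yaw 87.74 tilt [ 0.0009 -0.0007 -1.    ] F [-0.1497 -1.0975 -0.8402] M [-0.0909  0.0597  0.0293] op 0.01971639413012181 59.8677921295166 q [-0.6593 -0.0711  2.0414 -0.      1.1701 -0.6199]
.3948,-.2416,.0406,87.77 -> [-0.2 -0.2 21.2] turn -0.0006
```

Request:
arm_command(increments="1 -0.2 -0.2 3 0; 1 -0.2 -0.2 6 0; 1 -0.2 -0.2 9 0; 1 -0.2 -0.2 11 0; 1 -0.2 -0.2 13 0")

```text
t: 49.55
tool_pos: [0.3942, -0.2412, 0.0478]
orientation: [-2.265, -2.177, 0.0]
force: [-0.4, -0.4, -1.9]
opening: 0.0195
gripper_force: 59.9
```

Request:
arm_command(increments="1 0 0 1 0; 1 0 0 2 0; 1 0 0 3 0; 1 0 0 4 0; 1 0 0 5 0")

```text
t: 50.05
tool_pos: [0.3944, -0.2413, 0.0431]
orientation: [2.265, 2.177, -0.0]
force: [-0.2, 0.3, -0.9]
opening: 0.0197
gripper_force: 59.9
```

Request:
arm_command(increments="1 0 0 0.5 0; 1 0 0 1 0; 1 0 0 1.5 0; 1 0 0 2 0; 1 0 0 2 0")

```text
t: 50.55
tool_pos: [0.3943, -0.2412, 0.041]
orientation: [-2.265, -2.177, 0.0]
force: [-1.0, 0.2, -1.2]
opening: 0.0195
gripper_force: 59.9
```

```bash
python3 go.py .3948,-.2416,.0406,87.77
```

```text
t 50.55 p [ 0.3943 -0.2412  0.041 ] yaw 87.74 tilt [-0.0001  0.0001 -1.    ] F [-1.0097  0.2273 -1.2493] M [-0.148   0.0616 -0.0078] op 0.019534764966786074 59.86769378185272 q [-0.6599 -0.0373  2.0523 -0.      1.1267 -0.6205]
.3948,-.2416,.0406,87.77 -> [-0.4  0.5  0.4] turn -0.0005
```

Request:
arm_command(increments="1 0 0.4 0.2 0; 1 0 0.4 0.4 0; 1 0 0.4 0.4 0")

```text
t: 50.85
tool_pos: [0.3948, -0.2413, 0.0407]
orientation: [-2.265, -2.177, 0.0]
force: [-0.7, 0.3, -0.6]
opening: 0.0194
gripper_force: 59.9
```

Request:
arm_command(increments="1 0 0 0 0; 1 0 0 0 0; 0.7 0 0 0 0; 0.5 0 0 0 0; 0.3 0 0 0 0", grip_force=5)

```text
t: 51.35
tool_pos: [0.3948, -0.2413, 0.0408]
orientation: [2.265, 2.177, -0.0]
force: [-0.2, -0.0, 0.3]
opening: 0.0398
gripper_force: 0.0
```

Request:
arm_command(increments="0.2 0 0 0 0; 0.2 0 0 0 0; 0.2 0 0 0 0; 0.2 0 0 0 0; 0.2 0 0 0 0")

```text
t: 51.85
tool_pos: [0.3948, -0.2413, 0.0407]
orientation: [2.265, 2.177, -0.0]
force: [-0.2, -0.1, 0.5]
opening: 0.074
gripper_force: 0.0
```

```bash
python3 go.py
```

```text
t 51.85 p [ 0.3948 -0.2413  0.0407] yaw 87.74 tilt [ 0. -0. -1.] F [-0.2185 -0.0541  0.5371] M [-0.0593  0.0765 -0.0043] op 0.07400599399141124 0.0 q [-0.6595 -0.0358  2.0515 -0.      1.1259 -0.62  ]
```

Raise the gripper and check the final scene against the starting pictures.

Request:
arm_command(increments="0.2 0 0 -20 0; 0.2 0 0 -50 0; 0.2 0 0 -90 0; 0.2 0 0 -130 0; 0.2 0 0 -160 0")

```text
t: 52.35
tool_pos: [0.3952, -0.2416, 0.2036]
orientation: [2.263, 2.175, 0.001]
force: [0.2, 0.4, 0.3]
opening: 0.0743
gripper_force: 0.0
```

Request:
arm_command(increments="0.2 -50 -20 0 0; 0.2 -100 -40 0 0; 0.2 -120 -40 0 0; 0.2 -120 -40 0 0; 0.2 -120 -40 0 0")

```text
t: 52.85
tool_pos: [0.3498, -0.3596, 0.2004]
orientation: [-2.266, -2.175, -0.001]
force: [0.6, 0.1, -0.3]
opening: 0.0747
gripper_force: 0.0
```

```bash
python3 look.py z .107 0 | grep -v white; python3 - <<'E'
from pose import *
a=cv2.imread("pics/top0.png").astype(int);b=cv2.imread("pics/t_z.png").astype(int)
a2=cv2.imread("pics/side0.png").astype(int);b2=cv2.imread("pics/s_z.png").astype(int)
# hook tip / rod / handle area differences with the start
for n,A,Bm,(x,y,w,h) in(("top rod",a,b,(372,266,50,18)),("top rest",a,b,(404,262,62,28)),("side hook",a2,b2,(308,272,60,75)),("top pumice",a,b,(312,222,28,34)),("top jar",a,b,(230,135,32,34)),("top mallet",a,b,(280,128,70,38)),("top pliers",a,b,(482,220,30,66)),("top tray",a,b,(222,278,40,55))):
    d=np.abs(A-Bm).max(2)[y:y+h,x:x+w];print(n,"mean",d.mean().round(1),"frac>60",(d>60).mean().round(3))
E
```

```text
t 53.15 F [ 0.2338 -0.1157  0.033 ] p [ 0.3505 -0.3588  0.2008] rod lat,y,axis z [-0.2676 -0.3434  0.1948]
side
   green 159 [386.8 213.6]
top
   green 51 [382.9 162.4]
   green 260 [383.8 177.3]
   green 50 [383.  195.3]
top rod mean 19.9 frac>60 0.127
top rest mean 36.4 frac>60 0.157
side hook mean 42.9 frac>60 0.292
top pumice mean 5.0 frac>60 0.0
top jar mean 4.3 frac>60 0.0
top mallet mean 4.6 frac>60 0.0
top pliers mean 53.9 frac>60 0.43
top tray mean 20.2 frac>60 0.058
```

```bash
python3 - <<'E'
from pose import *
for f in("pics/top0.png","pics/t_z.png"):
    c=cv2.resize(cv2.imread(f)[262:284,366:425],None,fx=4,fy=4,interpolation=cv2.INTER_CUBIC);h=cv2.cvtColor(c,cv2.COLOR_BGR2HSV)
    m=cv2.inRange(h,(0,0,90),(180,75,255));N,_,S,ce=cv2.connectedComponentsWithStats(m)
    i=1+S[1:,4].argmax();print(f,S[i,:4]/4+[366,262,0,0],ce[i]/4+[366,262])
for f in("pics/side0.png","pics/s_z.png"):
    c=cv2.resize(cv2.imread(f)[270:310,305:345],None,fx=4,fy=4,interpolation=cv2.INTER_CUBIC);h=cv2.cvtColor(c,cv2.COLOR_BGR2HSV)
    m=cv2.inRange(h,(0,0,70),(180,85,255));N,_,S,ce=cv2.connectedComponentsWithStats(m)
    i=1+S[1:,4].argmax();print(f,S[i,:4]/4+[305,270,0,0],ce[i]/4+[305,270])
E
```

```text
pics/top0.png [378.25 272.    42.75   5.  ] [399.74504842 274.38721391]
pics/t_z.png [378.25 272.    42.     4.5 ] [400.60062674 274.01717734]
pics/side0.png [312.25 276.    21.75  27.75] [322.36650943 290.7490566 ]
pics/s_z.png [308.25 270.    33.25  40.  ] [328.50187946 289.88359855]
```

The hook lies where it began (rod box the same in the top view), the headband hasn't moved, and the arm is clear.

```bash
python3 -c "
from plant import robot
print(robot.close_job())"
```

```text
the job is handed in; nothing more can be done
None
```

The headband hangs on the bar with one leg each side, about 2° off level; the first set-down slid to a 37° tilt, so I re-lifted it twice with the hook; the hook is back in its rest, and the job was handed in at about 53 s, with no verdict shown.

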